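# Square off the valve panel

### The job

Set the square for scribing a line on the sloping valve panel: pick it up and lay it down with the inside of its stock flush against the panel's top edge and its blade flat on the panel, keeping hold of it until the blade lies flat. The side of the blade must butt up against the round body of the valve, on whichever side of the valve has more free panel. Leave the square resting there by itself and do not disturb the other things on the bench.

Things in the scene. Friction and masses are not known exactly. Their poses are not given: they have to be found in the camera images.
- square: Loose square (an L), 0.19 kg: black plastic stock, steel blade. Origin: centre of the stock's underside, z up. Stock 28 (x) x 96 (y) x 22 mm (z). Blade 34 mm wide, 3 mm thick, at the stock's -y end (y -48 to -14), running to -x 150 mm past the stock's inner face (x = -14); z 9.5 to 12.5. Lies with the blade tip on the bench (tilt 3.6 degrees). To be laid this side up, blade down the slope.
- square_heel (a point): Point at the middle of the stock's inner face, level with the under face of the blade (-14, 0, 9.5 mm in the square's frame). With the stock flush and the blade flat, this point is on the top edge of the panel's face.
- square_blade (a point): Point on the centreline of the blade's under face, 80 mm from the stock's inner face (-94, -31, 9.5 mm in the square's frame). The blade's long edges are 17 mm either side of it.
- panel: Aluminium plate fixed on a grey stand, sloping 35 degrees, low edge towards the robot; 170 (x) x 240 (y) x 12 mm. Origin: centre of its outer face; x up the slope, z out of the face. Top edge: square, at x = +85 mm, z 0 to -12, free along its length (the stand ends 32 mm short of it). Two clips 6 mm high on the low edge (x below -76), which the blade does not reach.
- valve: Rotary valve fixed on the panel: round black body 52 mm in diameter, 26 mm high; with its steel cross handle (not wider) 43 mm high. Origin: on its axis at the panel's face, 80 mm below the top edge (panel x = +5 mm); somewhere between panel y = -55 and +55 mm. Its frame is upright, z vertical, y parallel to the panel's y.
- screwdriver: Screwdriver lying on the bench, 170 mm long, about 30 mm high; bystander. Origin under its middle.
- wrench: Steel wrench lying on the bench, 140 mm long; bystander.
- bottle: Closed amber glass bottle, 86 mm in diameter, 180 mm high, standing behind the work; bystander. Origin: centre of its underside.
- vial_rack: White rack with sample vials, 100 x 210 mm, 50 mm high; bystander.
- goggles: Safety goggles, about 125 x 150 mm, 55 mm high; bystander.
- mouse: Black computer mouse, 105 x 58 mm; bystander.
- keyboard: Black keyboard, 440 x 135 mm, 20 mm high, at the left; bystander.
- fittings_tray: Grey open tray of tube fittings, 120 x 170 mm, 40 mm high, at the right; bystander.
Not all that is in view belongs to the job. What is shaped like the square but red is not meant.

How it is judged:
On the way:
1. the square is laid on the panel, its blade flat on the face and its stock beyond the top edge, while the gripper still holds it (angle between the z axis of square and the z axis of panel, either way round below 0.06 rad and z of square_heel in the frame of panel between -0.003 and 0.004 m and x of square_heel in the frame of panel between 0.078 and 0.125 m and x of square_blade in the frame of panel below 0.06 m and contact force between square and panel above 0.3 N and contact force between the fingers and square above 1 N), for 0.1 s.
At the end, for the whole second after the job is handed in: Square at rest on the panel, released: blade flat (2 degrees), stock's inner face against the top edge (2 mm, 1.4 degrees), blade's side against the valve body (gap under 3.5 mm) on the side with more free panel (either if the valve is within 12 mm of the middle) (x of square_heel in the frame of panel between 0.083 and 0.0872 m and angle between the y axis of square and the y axis of panel, either way round below 0.025 rad and angle between the z axis of square and the z axis of panel, either way round below 0.035 rad and z of square_heel in the frame of panel between -0.002 and 0.003 m and x of square_blade in the frame of panel below 0.03 m and ((y of valve in the frame of panel below 0.012 m and y of square_blade in the frame of valve between 0.041 and 0.0465 m) or (y of valve in the frame of panel above -0.012 m and y of square_blade in the frame of valve between -0.0465 and -0.041 m)) and contact force between the fingers and square below 0.05 N and linear speed of square below 0.01 m/s); the robot touches nothing.
It fails at once if another loose thing on the bench is moved by more than 20 mm (distance of any of screwdriver, wrench, bottle, vial_rack, goggles, mouse, keyboard, fittings_tray from where it was at the start of the episode above 0.02 m).
It also fails if it takes over 42 s, if anything falls off the work surface, if the arm or the gripper's body presses on something with over 40 N, if the wrist force passes 120 N, or if a joint passes its speed limit or range.

### The arm

A 6-joint arm with a two-finger parallel gripper is mounted at the origin on the work surface. World frame = base frame: x ahead of the robot, y to its left, z up, the work surface at z = 0. Lengths are in m, angles in rad, forces in N, time in s.
With the tool pointing down it reaches from about 0.25 to 0.85 m from the base axis. Payload 12.5 kg.
Tool frame: the origin (TCP) lies midway between the tips of the shut fingers; the grasp point (between the pads) lies 19 mm behind it; z points along the fingers, y is the line along which they close (so a half turn about z gives the same grasp; the last joint's range is limited). The gripper opens to 93 mm and grips with 3 to 60 N. Pads are 15 mm wide; open, the fingers measure 128 mm over their backs; the gripper's body (75 mm by 188 mm) begins 65 mm behind the grasp point.
Start: joints at [1.128, 0.351, 1.652, -0, 1.139, -0.085], TCP at [0.193, 0.515, 0.219] pointing down, gripper open.
Joint ranges: [-2.75, 2.75], [-0.79, 2.1], [0.01, 2.65], [-1.57, 4.71], [0.07, 3.14], [-2.87, 2.87]. Speed limits (rad/s): [2.22, 2.22, 2.79, 3.14, 3.14, 3.14].

### API

Orientations are given as [roll, pitch, yaw] about the fixed x, y, z axes, in that order (R = Rz(yaw) Ry(pitch) Rx(roll)).
In Python, from cell import robot gives the robot as it stands.
- The arm moves only by the tool play_rows, never from a script. Its argument "targets" is a list of rows, each an object with "delta_pos": the shift along the tool's x, y, z in units of 0.08 m (1.0 is 0.08 m), a list of three; "yaw": the turn about the tool's z in units of pi rad (1.0 is pi rad). A call has 1 to 20 rows; each row is the pose to reach, as a shift and turn from the pose commanded when the call began, along the tool's axes at that moment, turning the shorter way round; what a row does not reach only later rows make up. A row lasts 1/8 s, in which the tool goes at most 62.5 mm and 10.7 degrees, less where a joint would pass 70% of its speed; a pose out of reach is approached as far as the arm can. A call with a number of a shift or a turn outside -1 to 1 is refused whole. A call with a gripper value outside its range is refused whole. "claw" is the closure, from 0 (fully open) to 1 (shut), set as the call begins (left out, the last holds). The fingers move at their own pace and stop on an object; the grip force is fixed at half the most. Time passes only in rows, so rows that repeat a pose let the fingers close. It gives the time, the measured TCP pose, the force, the opening and the grip force at its end, in the units of the state.
- robot.read_state(): the state, without advancing time (a new reading comes with each control period).
- robot.snapshot(name): name is "scene" or "side" or "wrist"; returns the picture (400x640x3 uint8, blue, green, red); there is no depth.
- robot.camera_model(name): a dict with "fov_y" (degrees; the focal length in pixels is half the picture's height over the tangent of half this angle, whatever the lens; pixels are square), "cx", "cy" (the principal point, pixels), "T" (4x4, takes a point from camera to world coordinates). Camera axes: x right, y up, looking along -z (the intrinsics and any distortion apply to the point x, -y, -z); pixel columns grow to the right and rows downward; lengths in m; the calibration is good to about 2 mm. A picture is of the moment at which its call begins: read the wrist's pose just before it. camera_model takes no time and is no camera call; for the wrist camera it gives the pose at the moment of the call.
- robot.finish_job(): hands the job in; it is judged then, once.
Trained networks look in the newest picture that a camera, given by its name, has taken for a name from the list of things; names that differ only in an ending like _2 or _b are one class to them, and where a whole thing is asked for, a point or a joint stands for the part that bears it (a point fixed in the world has none). Each returns a list of dicts, best first, with "confidence" (0 to 1); they miss things now and then, are a little off and sometimes report something else, mostly with a low value. They report only what shows in the picture. A call takes as long as a camera call. They do not tell look-alikes from the thing itself.
- robot.find_in(camera, query): "rect" ([left, top, right, bottom] as shares, 0 to 1, of the picture: columns of its width, rows of its height, round what is visible of it).
- robot.mark_of(camera, query): "location" ([column, row] as shares, 0 to 1, of the picture: columns of its width, rows of its height: a listed point, or the origin of a listed thing).
The state is a dict: "time": time; "joint_pos": joint angles; "dq": joint speeds; "joint_efforts": joint torques, N m; "eef_pos": TCP position; "orientation": TCP orientation; "wrist_force": force on the tool from outside, world axes, zero at the start; "ft_torque": the same for the moment, N m; "finger_gap": opening from 0.0 (shut) to 1.0 (fully open); "grip_force": force on a finger pad.
Only numpy, scipy, OpenCV 4.12 (cv2) and the standard library are available. Lean on these libraries where they do the work, as an engineer would, in place of code of your own. Each camera call takes 0.05 s, during which the arm holds its last target. There are 200 camera calls.

## Working session

There is one attempt and no reset: what is moved stays moved. The work goes in short steps, Python scripts to look and compute and a tool call to move; the robot and the scene stay as the last step left them, time stands still between calls to the robot, and variables do not carry over. Pictures are saved under pics/ and viewed, at most 10 in all, crops included, and the job is handed in when it is done.

Besides the shell and the picture viewer there is one more tool, called as a command line: name --argument value ..., lists and objects as JSON in quotes. play_rows: Moves the arm, as the interface text tells. Shifts and turns lie within -1 to 1; 1 stands for 0.08 m of shift or pi rad of turn. Its arguments: {"type":"object","properties":{"targets":{"type":"array"},"claw":{"type":"number"}},"required":["targets"]}

```bash
ls; mkdir -p pics
python3 - <<'E'
from cell import robot
import cv2,numpy as np
s=robot.read_state();print({k:np.round(v,3).tolist() for k,v in s.items()})
for c in ["scene","side"]:
    im=robot.snapshot(c);cv2.imwrite(f"pics/{c}0.png",im)
    m=robot.camera_model(c);print(c,{k:np.round(v,3).tolist() if not isinstance(v,str) else v for k,v in m.items()})
    for q in ["square","square_heel","square_blade","panel","valve"]:
        print(q,[(np.round(np.array(d["location"])*[640,400],1).tolist(),round(d["confidence"],2)) for d in robot.mark_of(c,q)], [(np.round(np.array(d["rect"])*[640,400,640,400]).tolist(),round(d["confidence"],2)) for d in robot.find_in(c,q)] if q in("square","valve","panel") else "")
E
```

```text
pics
{'time': 0.0, 'joint_pos': [1.128, 0.351, 1.652, -0.0, 1.139, -0.085], 'dq': [0.001, -0.001, 0.003, -0.0, -0.001, 0.0], 'joint_efforts': [-0.002, -49.732, -28.526, 0.07, 0.026, -0.0], 'eef_pos': [0.192, 0.515, 0.218], 'orientation': [-3.14, -0.0, 2.784], 'wrist_force': [0.075, 0.785, 0.552], 'ft_torque': [-0.015, 0.032, 0.015], 'grip_force': 0.0, 'finger_gap': 1.0}
scene {'fov_y': 45.839, 'cx': 315.52, 'cy': 205.754, 'T': [[-0.574, -0.646, 0.503, 1.387], [0.819, -0.443, 0.365, 0.659], [-0.013, 0.621, 0.784, 1.43], [0.0, 0.0, 0.0, 1.0]]}
square [([282.0, 130.2], 0.78), ([356.9, 224.7], 0.74), ([359.9, 204.8], 0.48)] [([270.0, 119.0, 302.0, 156.0], 0.95), ([344.0, 194.0, 370.0, 237.0], 0.63)]
square_heel [([361.8, 221.4], 0.75), ([444.4, 284.4], 0.2)] 
square_blade [([358.2, 204.6], 0.62), ([446.6, 285.2], 0.61), ([293.5, 144.3], 0.6)] 
panel [([270.3, 171.4], 0.9), ([428.6, 227.6], 0.33)] [([236.0, 155.0, 305.0, 190.0], 0.63), ([344.0, 195.0, 372.0, 231.0], 0.55), ([398.0, 231.0, 486.0, 351.0], 0.16)]
valve [([273.8, 174.2], 0.72)] [([267.0, 161.0, 281.0, 174.0], 0.42)]
side {'fov_y': 56.981, 'cx': 317.073, 'cy': 199.709, 'T': [[0.996, 0.052, -0.076, 0.407], [-0.092, 0.627, -0.773, -0.927], [0.007, 0.777, 0.629, 0.832], [0.0, 0.0, 0.0, 1.0]]}
square [([222.9, 324.1], 0.87), ([302.5, 185.3], 0.67)] [([259.0, 174.0, 310.0, 201.0], 0.83), ([208.0, 269.0, 253.0, 333.0], 0.77), ([384.0, 232.0, 426.0, 277.0], 0.67)]
square_heel [([300.2, 183.5], 0.91), ([225.2, 311.7], 0.91), ([347.1, 353.4], 0.74)] 
square_blade [([277.4, 194.8], 0.98), ([236.8, 290.3], 0.92), ([298.5, 183.5], 0.37)] 
panel [([320.6, 241.5], 0.9)] [([293.0, 205.0, 347.0, 292.0], 0.57)]
valve [([325.0, 237.7], 0.6)] [([310.0, 227.0, 328.0, 246.0], 0.73)]
```

View pics/scene0.png

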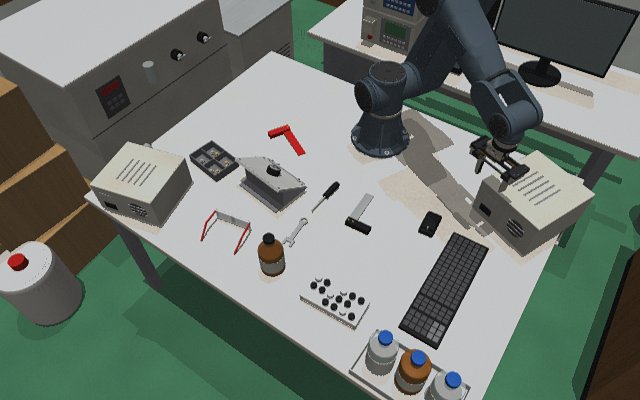

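View pics/side0.png

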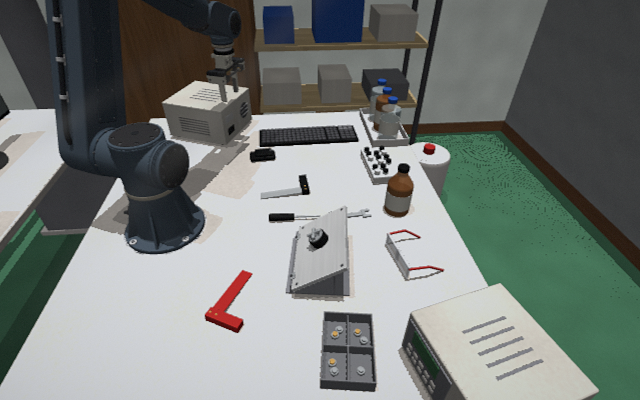

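Scene: the black/steel square has its stock at (358,226) and its blade running up to (367,197), between the mouse and the screwdriver. The red look-alike is at (287,138). The panel with the valve is at (272,175). Side: square stock at (304,185), blade tip at (262,194), valve at (318,237).

```bash
cat > h.py <<'E'
from cell import robot
import cv2,numpy as np
def K(m):
    f=200/np.tan(np.radians(m["fov_y"]/2));return f,m["cx"],m["cy"]
def ray(m,p):
    f,cx,cy=K(m);T=np.array(m["T"]);d=np.array([(p[0]-cx)/f,-(p[1]-cy)/f,-1]);d=T[:3,:3]@d
    return T[:3,3],d/np.linalg.norm(d)
def tri(a,b):
    A=0;B=0
    for o,d in(a,b):
        P=np.eye(3)-np.outer(d,d);A=A+P;B=B+P@o
    X=np.linalg.solve(A,B);return X,[float(np.linalg.norm((np.eye(3)-np.outer(d,d))@(X-o))) for o,d in(a,b)]
def onz(m,p,z):
    o,d=ray(m,p);return o+d*(z-o[2])/d[2]
def proj(m,X):
    f,cx,cy=K(m);T=np.array(m["T"]);c=T[:3,:3].T@(np.asarray(X)-T[:3,3]);return np.array([cx-f*c[0]/c[2],cy+f*c[1]/c[2]])
def marks(c,q):
    return [(np.round(np.array(d["location"])*[640,400],1).tolist(),round(d["confidence"],2)) for d in robot.mark_of(c,q)]
E
python3 - <<'E'
from h import *
s,e=robot.camera_model("scene"),robot.camera_model("side")
for n,a,b,z in [("heel",(361.8,221.4),(300.2,183.5),.0095),("blade",(358.2,204.6),(277.4,194.8),.004),("panel",(270.3,171.4),(320.6,241.5),.06),("valve",(273.8,174.2),(325,237.7),.06),("tip",(367,197),(262,194),0.001),("drv",(327,195),(295,217),.012),("valvetop",(273,168),(318,234),.1)]:
    X,r=tri(ray(s,a),ray(e,b));print(n,X.round(3),np.round(r,3),onz(s,a,z).round(3),onz(e,b,z).round(3))
E
```

```text
heel [0.448 0.183 0.015] [0.005 0.005] [0.439 0.182 0.01 ] [0.452 0.185 0.009]
blade [0.37  0.127 0.004] [0.004 0.004] [0.375 0.126 0.004] [0.367 0.131 0.004]
panel [ 0.489 -0.204  0.093] [0. 0.] [ 0.468 -0.225  0.06 ] [ 0.493 -0.172  0.06 ]
valve [ 0.499 -0.186  0.092] [0.006 0.006] [ 0.472 -0.205  0.06 ] [ 0.507 -0.158  0.06 ]
tip [0.316 0.135 0.004] [0.006 0.006] [0.321 0.133 0.001] [0.31  0.144 0.001]
drv [0.418 0.002 0.012] [0.008 0.008] [0.408 0.004 0.012] [ 0.424 -0.005  0.012]
valvetop [ 0.483 -0.194  0.112] [0. 0.] [ 0.475 -0.202  0.1  ] [ 0.484 -0.181  0.1  ]
```

play_rows --targets '[{"delta_pos": [-0.5,-0.42,0],"yaw": -0.055},{"delta_pos": [-1,-0.84,0],"yaw": -0.113},{"delta_pos": [-1,-0.84,0],"yaw": -0.113}]' --claw 0.35

```text
time: 1.27
eef_pos: [0.245, 0.4223, 0.2188]
orientation: [-3.141, 0.0, 3.139]
wrist_force: [0.2, 1.3, 0.3]
finger_gap: 0.727
grip_force: 0.0
```

play_rows --targets '[{"delta_pos": [-0.25,-0.5,-0.12]},{"delta_pos": [-0.5,-1,-0.25]}]'

```text
validation failed for argument at $.ta...
```

play_rows --targets '[{"delta_pos": [-0.25,-0.5,-0.12]},{"delta_pos": [-0.5,-1,-0.25]}]'

```text
validation failed for argument at $.ta...
```

play_rows --targets '[{"delta_pos": [-0.25,-0.5,-0.12]},{"delta_pos": [-0.5,-1,-0.25]},{"delta_pos": [-0.5,-1,-0.25]},{"delta_pos": [-0.5,-1,-0.25]}]'

```text
validation failed for argument at $.ta...
```

Run:
```python
from h import *
s=robot.read_state();print(s["time"],np.round(s["eef_pos"],3),np.round(s["orientation"],3),s["finger_gap"])
m=robot.camera_model("wrist");im=robot.snapshot("wrist");cv2.imwrite("pics/w1.png",im);print(m["fov_y"],m["cx"],m["cy"],np.round(m["T"],3).tolist())
for q,z in [("square",0),("square_heel",.0095),("square_blade",.0045)]:
    for p,c in marks("wrist",q): print(q,p,c,onz(m,p,z).round(4))
```

```text
1.275 [0.245 0.422 0.219] [-3.141  0.     3.139] 0.7272231121680968
67.40057033341441 320.3519344865858 193.97185784624887 [[0.002, -0.964, -0.267, 0.171], [1.0, 0.002, 0.001, 0.422], [-0.0, -0.267, 0.964, 0.385], [0.0, 0.0, 0.0, 1.0]]
square_blade [118.3, 260.7] 0.68 [0.3726 0.1383 0.0045]
```

View pics/w1.png

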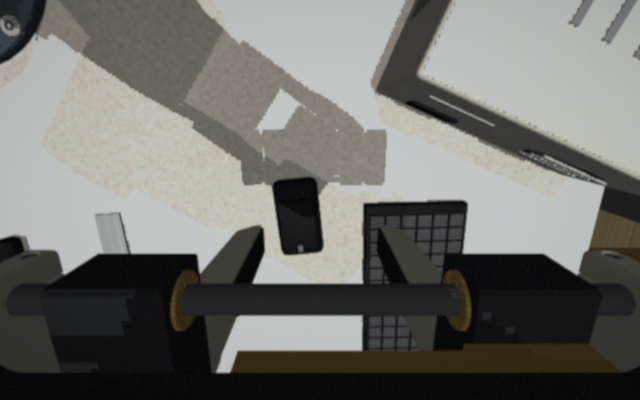

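The wrist view shows the mouse at (298,215) and only part of the square's blade at (112,232), with the gripper hiding the lower third. Every row needs a yaw value, so I'll add it and carry on.

play_rows --targets '[{"delta_pos": [-0.32,-0.43,-0.12],"yaw": 0},{"delta_pos": [-0.64,-0.85,-0.25],"yaw": 0}]'

```text
time: 1.72
eef_pos: [0.295, 0.3562, 0.2387]
orientation: [-3.141, -0.0, 3.14]
wrist_force: [0.3, -0.1, -0.4]
finger_gap: 0.649
grip_force: 0.0
```

play_rows --targets '[{"delta_pos": [-0.32,-0.43,-0.12],"yaw": 0},{"delta_pos": [-0.64,-0.85,-0.25],"yaw": 0}]'

```text
time: 1.98
eef_pos: [0.3465, 0.2877, 0.259]
orientation: [3.141, 0.0, 3.139]
wrist_force: [0.4, 1.3, 0.3]
finger_gap: 0.65
grip_force: 0.0
```

play_rows --targets '[{"delta_pos": [-0.32,-0.43,-0.12],"yaw": 0},{"delta_pos": [-0.64,-0.85,-0.25],"yaw": 0}]'

```text
time: 2.22
eef_pos: [0.3977, 0.2195, 0.279]
orientation: [3.141, 0.0, 3.139]
wrist_force: [1.2, -0.0, 0.7]
finger_gap: 0.65
grip_force: 0.0
```

play_rows --targets '[{"delta_pos": [-0.32,-0.43,-0.12],"yaw": 0},{"delta_pos": [-0.64,-0.85,-0.25],"yaw": 0},{"delta_pos": [-0.64,-0.85,-0.25],"yaw": 0},{"delta_pos": [-0.64,-0.85,-0.25],"yaw": 0}]'

```text
time: 2.72
eef_pos: [0.4477, 0.1525, 0.2983]
orientation: [3.141, -0.001, 3.139]
wrist_force: [-0.1, -0.1, 0.2]
finger_gap: 0.652
grip_force: 0.0
```

Run:
```python
from h import *
s=robot.read_state();print(s["time"],np.round(s["eef_pos"],4),np.round(s["orientation"],3),s["finger_gap"])
m=robot.camera_model("wrist");im=robot.snapshot("wrist");cv2.imwrite("pics/w2.png",im);print(np.round(m["T"],3).tolist())
for q,z in [("square",0),("square_heel",.0095),("square_blade",.0045)]:
    for p,c in marks("wrist",q): print(q,p,c,onz(m,p,z).round(4))
```

```text
2.725 [0.4477 0.1525 0.2983] [ 3.141e+00 -1.000e-03  3.139e+00] 0.6515784552473993
[[0.002, -0.964, -0.266, 0.374], [1.0, 0.002, 0.0, 0.152], [0.0, -0.266, 0.964, 0.464], [0.0, 0.0, 0.0, 1.0]]
square [336.6, 169.1] 0.83 [0.4613 0.1777 0.    ]
square_heel [339.4, 162.7] 0.93 [0.4496 0.1814 0.0095]
square_blade [3.0, 10.4] 0.84 [ 0.2405 -0.2787  0.0045]
square_blade [309.8, 111.6] 0.65 [0.3742 0.1368 0.0045]
square_blade [385.7, 334.6] 0.26 [0.7674 0.2709 0.0045]
```

View pics/w2.png

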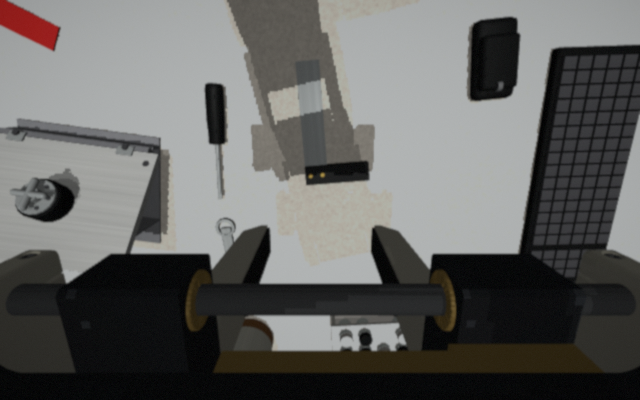

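The square is clear: stock from (305,175) to (368,170), blade up to the tip at about (308,61). Panel edge and valve are at left, with the valve at about (45,198).

Run:
```python
from h import *
m=robot.camera_model("wrist")
im=cv2.imread("pics/w2.png");c=cv2.resize(im[45:200,270:390],None,fx=5,fy=3.8,interpolation=cv2.INTER_CUBIC) if 0 else cv2.resize(im[45:195,270:390],(600,600*150//120//1*1)[:2] if 0 else (480,600),interpolation=cv2.INTER_CUBIC)
cv2.imwrite("pics/w2c.png",c)  # scale 4
H=np.array([.4496,.1814]);B=np.array([.3742,.1368]);v=B-H;print(np.linalg.norm(v),np.hypot(80,31))
print("yaw of square from marks",np.degrees(np.arctan2(v[1],v[0])-np.arctan2(-31,-80)))
for p,z in [((305.5,166),.022),((367.5,162),.022),((305,185),.022),((368.5,180),.022),((295,62),.003),((320,60),.003),((325.5,160),.012)]: print(p,onz(m,p,z).round(4))
```

```text
0.08760319628871999 85.7962703152066
yaw of square from marks 9.423471840060706
(305.5, 166) [0.4524 0.13   0.022 ]
(367.5, 162) [0.4465 0.2223 0.022 ]
(305, 185) [0.4816 0.1289 0.022 ]
(368.5, 180) [0.4739 0.2249 0.022 ]
(295, 62) [0.3061 0.1163 0.003 ]
(320, 60) [0.3035 0.1519 0.003 ]
(325.5, 160) [0.445 0.16  0.012]
```

View pics/w2c.png

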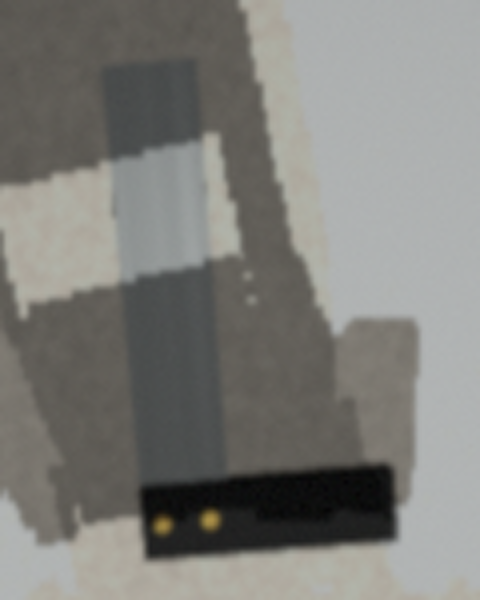

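play_rows --targets '[{"delta_pos": [0.13,-0.06,0.4],"yaw": -0.012},{"delta_pos": [0.26,-0.114,1],"yaw": -0.0235}]'

```text
time: 3.18
eef_pos: [0.4273, 0.1432, 0.2185]
orientation: [3.141, 0.003, -3.068]
wrist_force: [1.3, 0.5, -0.7]
finger_gap: 0.653
grip_force: 0.0
```

play_rows --targets '[{"delta_pos": [0,0,0.5],"yaw": 0},{"delta_pos": [0,0,1],"yaw": 0}]'

```text
time: 3.42
eef_pos: [0.4268, 0.1431, 0.1376]
orientation: [3.141, 0.0, -3.07]
wrist_force: [0.7, 1.3, 0.2]
finger_gap: 0.65
grip_force: 0.0
```

play_rows --targets '[{"delta_pos": [0,0,0.5],"yaw": 0},{"delta_pos": [0,0,1],"yaw": 0},{"delta_pos": [0,0,1],"yaw": 0},{"delta_pos": [0,0,1],"yaw": 0}]'

```text
time: 3.92
eef_pos: [0.4278, 0.143, 0.0598]
orientation: [3.141, 0.001, -3.07]
wrist_force: [0.1, -0.3, 0.6]
finger_gap: 0.646
grip_force: 0.0
```

Run:
```python
from h import *
s=robot.read_state();print(s["time"],np.round(s["eef_pos"],4),np.round(s["orientation"],3),s["finger_gap"])
m=robot.camera_model("wrist");im=robot.snapshot("wrist");cv2.imwrite("pics/w3.png",im)
for q,z in [("square_heel",.0095),("square_blade",.0045)]:
    for p,c in marks("wrist",q): print(q,p,c,onz(m,p,z).round(4))
```

```text
3.925 [0.4278 0.143  0.0598] [ 3.141e+00  1.000e-03 -3.070e+00] 0.6463290469638661
square_heel [364.8, 242.1] 0.66 [0.45   0.1792 0.0095]
square_blade [321.2, 141.6] 0.65 [0.3753 0.1395 0.0045]
```

View pics/w3.png

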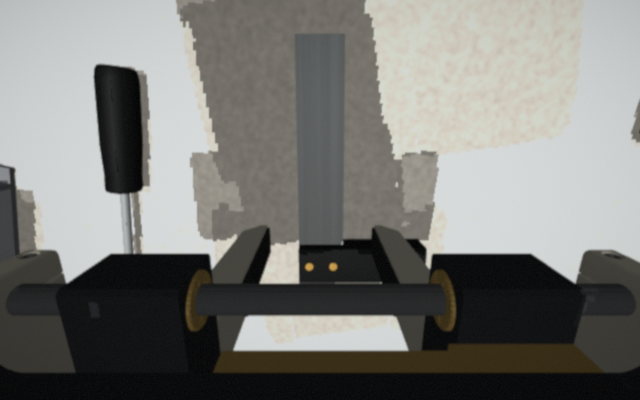

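The blade is centred between the fingers and parallel to them: (320,35) to (321,245). The stock sits just behind, so I'll descend.

play_rows --targets '[{"delta_pos": [0,0,0.3],"yaw": 0},{"delta_pos": [0,0,0.61],"yaw": 0},{"delta_pos": [0,0,0.61],"yaw": 0},{"delta_pos": [0,0,0.61],"yaw": 0}]'

```text
time: 4.58
eef_pos: [0.4279, 0.1427, 0.011]
orientation: [3.141, 0.001, -3.071]
wrist_force: [-0.4, -0.0, 1.3]
finger_gap: 0.65
grip_force: 0.0
```

play_rows --targets '[{"delta_pos": [0,0,0.035],"yaw": 0},{"delta_pos": [0,0,0.035],"yaw": 0}]'

```text
time: 4.82
eef_pos: [0.4274, 0.1426, 0.0074]
orientation: [3.141, 0.001, -3.071]
wrist_force: [0.0, 0.2, -0.2]
finger_gap: 0.653
grip_force: 0.0
```

play_rows --targets '[{"delta_pos": [0,0,0],"yaw": 0},{"delta_pos": [0,0,0],"yaw": 0},{"delta_pos": [0,0,0],"yaw": 0},{"delta_pos": [0,0,0],"yaw": 0},{"delta_pos": [0,0,0],"yaw": 0},{"delta_pos": [0,0,0],"yaw": 0}]' --claw 1

```text
time: 5.58
eef_pos: [0.4272, 0.1426, 0.007]
orientation: [-3.142, 0.0, -3.071]
wrist_force: [0.0, -0.7, 0.9]
finger_gap: 0.357
grip_force: 30.0
```

play_rows --targets '[{"delta_pos": [0,0,-0.25],"yaw": 0.006},{"delta_pos": [0,0,-0.6],"yaw": 0.012},{"delta_pos": [0,0,-1],"yaw": 0.0235}]'

```text
time: 5.95
eef_pos: [0.4267, 0.1425, 0.0875]
orientation: [-3.141, -0.001, 3.138]
wrist_force: [-0.7, -0.2, -1.3]
finger_gap: 0.357
grip_force: 30.0
```

play_rows --targets '[{"delta_pos": [-0.1,-0.3,-0.4],"yaw": 0},{"delta_pos": [-0.2,-0.6,-0.7],"yaw": 0},{"delta_pos": [-0.3,-0.9,-0.9],"yaw": 0}]'

```text
time: 6.32
eef_pos: [0.4512, 0.0698, 0.16]
orientation: [3.142, 0.001, 3.139]
wrist_force: [1.0, 0.1, -1.8]
finger_gap: 0.355
grip_force: 30.0
```

play_rows --targets '[{"delta_pos": [-0.1,-0.3,-0.4],"yaw": 0},{"delta_pos": [-0.2,-0.6,-0.7],"yaw": 0},{"delta_pos": [-0.3,-0.9,-0.9],"yaw": 0}]'

```text
time: 6.7
eef_pos: [0.475, -0.0024, 0.2319]
orientation: [-3.141, 0.001, 3.139]
wrist_force: [0.5, 0.0, -3.1]
finger_gap: 0.355
grip_force: 30.0
```

play_rows --targets '[{"delta_pos": [-0.1,-0.3,-0.3],"yaw": 0},{"delta_pos": [-0.2,-0.6,-0.6],"yaw": 0},{"delta_pos": [-0.3,-0.9,-0.9],"yaw": 0},{"delta_pos": [-0.3,-0.9,-0.9],"yaw": 0},{"delta_pos": [-0.3,-0.9,-0.9],"yaw": 0}]'

```text
time: 7.32
eef_pos: [0.4979, -0.073, 0.3018]
orientation: [3.141, -0.002, 3.139]
wrist_force: [-0.4, 0.5, -1.8]
finger_gap: 0.358
grip_force: 30.0
```

Run:
```python
from h import *
s=robot.read_state();print(s["time"],np.round(s["eef_pos"],4),np.round(s["orientation"],3),s["finger_gap"],s["grip_force"])
m=robot.camera_model("wrist");im=robot.snapshot("wrist");cv2.imwrite("pics/w4.png",im);print(np.round(m["T"],4).tolist())
for q,z in [("valve",.09),("panel",.093),("square_heel",.3),("square_blade",.3)]:
    for p,c in marks("wrist",q): print(q,p,c,onz(m,p,z).round(4))
```

```text
7.325 [ 0.4979 -0.073   0.3018] [ 3.141e+00 -2.000e-03  3.139e+00] 0.3580486228303586 29.998177886009216
[[0.0024, -0.9642, -0.2653, 0.4239], [1.0, 0.0026, -0.0001, -0.0733], [0.0008, -0.2653, 0.9642, 0.4678], [0.0, 0.0, 0.0, 1.0]]
valve [218.5, 165.1] 0.96 [ 0.4894 -0.2027  0.09  ]
valve [367.6, 229.2] 0.19 [ 0.5774 -0.0095  0.09  ]
square_blade [319.0, 150.2] 0.63 [ 0.4448 -0.0739  0.3   ]
square_blade [58.3, 177.3] 0.41 [ 0.4598 -0.2229  0.3   ]
```

View pics/w4.png

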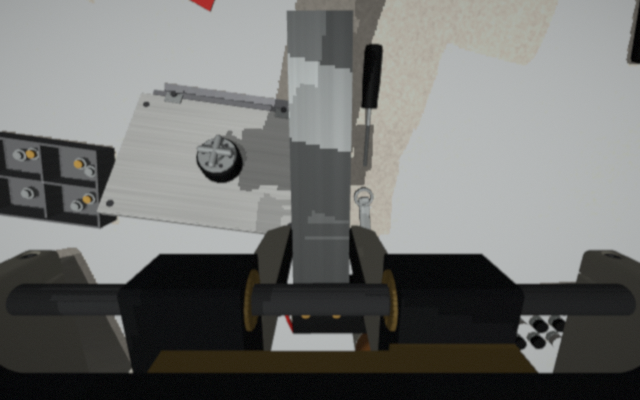

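The square is held level at (320,150). The panel shows at left: corners near (137,93) and (100,210), top edge running to (285,235). The valve is at (218,157) and the tray at far left. I'll extract the panel edges numerically.

Run:
```python
from h import *
l=cv2.createLineSegmentDetector()
for n,(x0,y0,x1,y1) in {"w4":(85,70,295,250),"w2":(0,105,185,275)}.items():
    g=cv2.cvtColor(cv2.imread(f"pics/{n}.png"),cv2.COLOR_BGR2GRAY)[y0:y1,x0:x1]
    L=l.detect(g)[0][:,0]+[x0,y0,x0,y0]
    for s in sorted(L,key=lambda s:-np.hypot(s[2]-s[0],s[3]-s[1]))[:14]: print(n,s.round(1),round(float(np.hypot(s[2]-s[0],s[3]-s[1]))))
```

```text
w4 [261.7 234.3 119.3 216.5] 144
w4 [165.4  82.2 273.2  97.6] 109
w4 [266.8 110.3 184.3  98.8] 83
w4 [170.7 220.  252.  230. ] 82
w4 [291.2 220.7 288.8 139.4] 81
w4 [287.1  70.6 288.3 134.4] 64
w4 [117.9 151.8 140.4  93. ] 63
w4 [114.8 159.9  96.4 209.6] 53
w4 [ 98.3 196.9  95.8 151.9] 45
w4 [123.2 213.9 162.  218.8] 39
w4 [225.6  98.5 253.  100.7] 28
w4 [ 85.2 142.9 111.9 146.5] 27
w4 [254.8 228.2 257.7 202. ] 26
w4 [275.7  95.9 280.7  70.4] 26
w2 [ 18.  117.5 159.4 136.6] 143
w2 [ 37.1 128.  139.6 141.5] 103
w2 [120.1 146.1  21.9 133.2] 99
w2 [160.3 136.9 160.4 230.6] 94
w2 [168.9 149.4 166.7 233.1] 84
w2 [130.6 253.4 183.1 253.3] 53
w2 [143.8 195.  157.1 155.3] 42
w2 [  0.6 126.7  36.9 126.5] 36
w2 [ 20.4 252.   55.7 249.1] 35
w2 [ 79.9 273.9 109.3 254.2] 35
w2 [134.1 225.9 144.6 192.8] 35
w2 [ 80.  189.1  67.7 214.1] 28
w2 [ 44.4 221.6  17.9 214. ] 28
w2 [-1.000e-01  2.628e+02  2.390e+01  2.509e+02] 27
```

```bash
cat > fit.py <<'E'
from h import *
from scipy.optimize import least_squares
from scipy.spatial.transform import Rotation as R
b=robot.camera_model("wrist")
m4=dict(b);m4["T"]=[[0.0024,-.9642,-.2653,.4239],[1,.0026,-.0001,-.0733],[.0008,-.2653,.9642,.4678],[0,0,0,1]]
m2=dict(b);m2["T"]=[[.002,-.964,-.266,.374],[1,.002,0,.152],[0,-.266,.964,.464],[0,0,0,1]]
def Rp(y): return (R.from_euler("z",y)*R.from_euler("y",-np.radians(35))).as_matrix()
def w(p,q): return np.array(p[:3])+Rp(p[3])@np.array(q)
D=[(m4,[-.085,-.12,0],[.085,-.12,0],[(140.4,93),(96.4,209.6)]),(m4,[.085,-.12,0],[.085,.12,0],[(123.2,213.9),(170.7,220),(252,230)]),
(m2,[-.085,.12,0],[.085,.12,0],[(157.1,155.3),(134.1,225.9)])]
def res(p):
    r=[]
    for m,a,c,ps in D:
        A=proj(m,w(p,a));C=proj(m,w(p,c));n=np.array([-(C-A)[1],(C-A)[0]]);n/=np.linalg.norm(n)
        r+=[float(n@(np.array(q)-A)) for q in ps]
    return r
if __name__=="__main__":
    s=least_squares(res,[.489,-.204,.093,0]);p=s.x;print(p.round(4),np.round(s.fun,2))
    for q in([-.085,-.12,0],[-.085,.12,0]):print("low corners",proj(m4,w(p,q)).round(1),proj(m2,w(p,q)).round(1),"(observed low edge w4 (184,98.8)-(267,110))")
    print("top edge mid",w(p,[.085,0,0]).round(4))
    # valve: mark (origin) on panel plane
    for n,m,pt in[("w4",m4,(218.5,165.1)),("w2",m2,(45,207)),]:
        o,d=ray(m,pt);N=Rp(p[3])[:,2];t=N@(p[:3]-o)/(N@d);print(n,(Rp(p[3]).T@(o+t*d-p[:3])).round(4))
    s,e=robot.camera_model("scene"),robot.camera_model("side")
    for n,m,pt in[("scene",s,(273.8,174.2)),("side",e,(325,237.7))]:
        o,d=ray(m,pt);N=Rp(p[3])[:,2];t=N@(p[:3]-o)/(N@d);print(n,(Rp(p[3]).T@(o+t*d-p[:3])).round(4))
E
python3 fit.py
```

```text
[ 0.4811 -0.2044  0.0897 -0.1355] [ 0.06 -0.05 -0.15  0.09  0.06  0.07 -0.07]
low corners [141.5  90.3] [-17.4 128.3] (observed low edge w4 (184,98.8)-(267,110))
low corners [318.1 114.8] [158.4 151.5] (observed low edge w4 (184,98.8)-(267,110))
top edge mid [ 0.55   -0.2138  0.1385]
w4 [0.0086 0.0042 0.    ]
w2 [0.0127 0.0041 0.    ]
scene [0.016  0.0263 0.    ]
side [0.0245 0.0057 0.    ]
```

The panel pose fits to 0.15 px: yaw −0.136 rad, top edge mid (0.550, −0.214, 0.139). The valve is at panel y ≈ +4 mm, so I'll use its −y side.

The tool can't tilt, so I'll do it this way:
1. Press the stock's underside on the top edge so the square swivels in the grip.
2. Lay the blade with the fingers beyond the edge.
3. Slide it down.

```bash
cat > go.py <<'E'
from h import *
from fit import Rp,w
P=[.4811,-.2044,.0897,-.1355]
def tool(target,cur=None):
    s=robot.read_state();c=np.array(s["eef_pos"]) if cur is None else cur
    Rt=cv2.Rodrigues(np.array([0,0,s["orientation"][2]]))[0]@np.diag([1,-1,-1])
    return (Rt.T@(np.array(target)-c)/.08).round(3)
def pan(x=None):
    s=robot.read_state();x=s["eef_pos"] if x is None else x
    return (Rp(P[3]).T@(np.array(x)-P[:3])*1000).round(1)
E
python3 - <<'E'
from go import *
u=np.array([np.cos(P[3]),np.sin(P[3]),0])
A=w(P,[.085,-.075,0])-.032*u;A[2]=.1385+.035;print("A",A.round(4),tool(A))
m=robot.camera_model("wrist")
# tilt estimate: blade tip row in w4 (~10): ray vs plane containing blade
o,d=ray(m,(320,10));t=(.4979-.1235-o[0])/d[0];print("blade tip z if x=.374:",(o+t*d).round(4))
E
```

```text
A [ 0.5083 -0.2838  0.1735] [-0.13  -2.634  1.613]
blade tip z if x=.374: [ 0.3744 -0.0733  0.2957]
```

play_rows --targets '[{"delta_pos": [0,-0.4,0],"yaw": 0.02},{"delta_pos": [0,-0.9,0],"yaw": 0.0423},{"delta_pos": [0,-0.9,0],"yaw": 0.0423}]'

```text
time: 7.95
eef_pos: [0.4982, -0.1471, 0.3026]
orientation: [-3.141, -0.001, 3.003]
wrist_force: [-0.9, -0.1, -1.9]
finger_gap: 0.353
grip_force: 30.0
```

Run:
```python
from go import *
s=robot.read_state();print(s["eef_pos"],s["orientation"]);print(tool([.5083,-.2838,.1735]))
```

```text
[ 0.49820639 -0.1471335   0.30262042] [-3.14141335e+00 -5.25258872e-04  3.00320436e+00]
[-0.361 -1.675  1.614]
```

play_rows --targets '[{"delta_pos": [-0.18,-0.45,0],"yaw": 0},{"delta_pos": [-0.36,-0.9,0],"yaw": 0}]'

```text
time: 8.2
eef_pos: [0.5175, -0.2208, 0.303]
orientation: [3.141, 0.0, 3.008]
wrist_force: [1.1, 0.2, -1.5]
finger_gap: 0.354
grip_force: 30.0
```

play_rows --targets '[{"delta_pos": [0,-0.4,0.4],"yaw": 0},{"delta_pos": [0,-0.775,0.81],"yaw": 0}]'

```text
time: 8.45
eef_pos: [0.509, -0.2825, 0.2373]
orientation: [3.142, 0.0, 3.007]
wrist_force: [0.4, 0.2, -2.5]
finger_gap: 0.354
grip_force: 30.0
```

play_rows --targets '[{"delta_pos": [0,0,0.4],"yaw": 0},{"delta_pos": [0,0,0.8],"yaw": 0},{"delta_pos": [0,0,0.8],"yaw": 0},{"delta_pos": [0,0,0.8],"yaw": 0}]'

```text
time: 8.95
eef_pos: [0.5095, -0.2821, 0.1756]
orientation: [-3.141, 0.001, 3.007]
wrist_force: [-0.3, 0.2, -1.9]
finger_gap: 0.353
grip_force: 30.0
```

Run:
```python
from go import *
s=robot.read_state();print(s["time"],s["eef_pos"],s["orientation"]);print(tool([.5083,-.2838,.1735]),pan(),s["wrist_force"])
```

```text
8.95 [ 0.50949303 -0.2821318   0.17555636] [-3.14101347e+00  1.37005961e-03  3.00665738e+00]
[ 0.012 -0.023  0.026] [ 80.9 -73.2  48.2] [-0.25340837  0.17516345 -1.92557673]
```

play_rows --targets '[{"delta_pos": [0,0,0.2],"yaw": 0},{"delta_pos": [0,0,0.28],"yaw": 0},{"delta_pos": [0,0,0.32],"yaw": 0},{"delta_pos": [0,0,0.36],"yaw": 0},{"delta_pos": [0,0,0.4],"yaw": 0},{"delta_pos": [0,0,0.44],"yaw": 0},{"delta_pos": [0,0,0.44],"yaw": 0}]'

```text
time: 9.82
eef_pos: [0.5088, -0.2823, 0.139]
orientation: [-3.142, -0.0, 3.006]
wrist_force: [-1.0, 0.5, -0.8]
finger_gap: 0.357
grip_force: 30.0
```

play_rows --targets '[{"delta_pos": [0,0,0.04],"yaw": 0},{"delta_pos": [0,0,0.08],"yaw": 0},{"delta_pos": [0,0,0.12],"yaw": 0},{"delta_pos": [0,0,0.16],"yaw": 0},{"delta_pos": [0,0,0.16],"yaw": 0}]'

```text
time: 10.45
eef_pos: [0.509, -0.2823, 0.1261]
orientation: [-3.142, 0.0, 3.006]
wrist_force: [-0.3, -0.7, 0.8]
finger_gap: 0.355
grip_force: 30.0
```

Run:
```python
from go import *
s=robot.read_state();print(s["eef_pos"],pan(),s["wrist_force"])
im=np.vstack([robot.snapshot("wrist")[:, :],]);sd=robot.snapshot("side")
c=cv2.resize(sd[190:310,260:400],(467,400),interpolation=cv2.INTER_CUBIC)
o=np.zeros((400,800,3),np.uint8);o[:,:333]=c[:,:333] if 0 else cv2.resize(sd[195:315,290:390],(333,400));o[:,333:]=im[:,86:553];cv2.imwrite("pics/c5.png",o)
```

```text
[ 0.5089876  -0.2823345   0.12605039] [ 52.1 -73.5   7.9] [-0.31430935 -0.66181029  0.84225374]
```

View pics/c5.png

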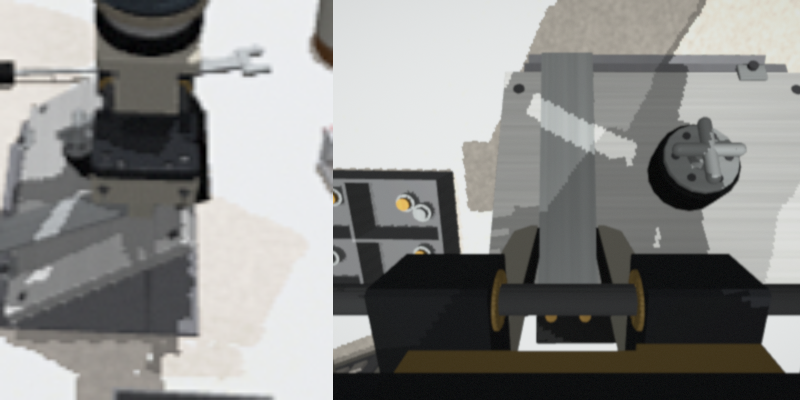

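The wrist view shows the blade hanging over the panel, tip at (569,54) in the composite, parallel to the slope lines. The valve body top is centred near (702,160), and the tray is well clear.

Run:
```python
from go import *
m=robot.camera_model("wrist");u=np.array([np.cos(P[3]),np.sin(P[3]),0])
p0=np.array(robot.read_state()["eef_pos"])
for th in (28,31,34,37,40):
    t=np.radians(th);c=p0+[0,0,.002]-.125*(np.cos(t)*u+np.sin(t)*np.array([0,0,1]));l=np.array([-u[1],u[0],0])*.017
    print(th,proj(m,c).round(1),(proj(m,c+l)-proj(m,c-l)).round(1),pan(c))
print("valve",[pan(onz(m,(x,160),.1185)) for x in(416,455,495)])
print(marks("wrist","valve"),[ (np.array(d["rect"])*[640,400,640,400]).round(1) for d in robot.find_in("wrist","valve")][:2])
for q in("valve",):
    for pt,c in marks("wrist",q):
        o,d=ray(m,pt);N=Rp(P[3])[:,2];t=N@(np.array(P[:3])-o)/(N@d);print(pan(o+t*d),c)
print(marks("wrist","square_blade"))
```

```text
28 [320.9  55.9] [49.8  0. ] [-70.7 -73.5  24.9]
31 [320.8  62.3] [48.3  0. ] [-71.4 -73.5  18.4]
34 [320.8  68.7] [46.9  0. ] [-71.6 -73.5  11.9]
37 [320.8  75.2] [45.6  0. ] [-71.6 -73.5   5.3]
40 [320.8  81.6] [44.4  0. ] [-71.2 -73.5  -1.2]
valve [array([  9.5, -18.1,  28.5]), array([ 9.5,  4.6, 28.5]), array([ 9.5, 27.9, 28.5])]
[([438.3, 175.3], 0.57)] [array([401.9, 117.3, 500.5, 211.6])]
[ 7.1  5.8 -0. ] 0.57
[([320.0, 160.1], 0.6)]
```

play_rows --targets '[{"delta_pos": [-0.02,0,0.02],"yaw": 0},{"delta_pos": [-0.03,0,0.035],"yaw": 0},{"delta_pos": [-0.03,0,0.035],"yaw": 0}]'

```text
time: 11.12
eef_pos: [0.5104, -0.2825, 0.1229]
orientation: [3.141, -0.002, 3.006]
wrist_force: [-5.6, -0.3, 1.2]
finger_gap: 0.356
grip_force: 30.0
```

```bash
cat > tip.py <<'E'
from go import *
def tip(save=None):
    m=robot.camera_model("wrist");u=np.array([np.cos(P[3]),np.sin(P[3]),0]);s=robot.read_state();p0=np.array(s["eef_pos"])
    im=robot.snapshot("wrist");g=cv2.cvtColor(im,cv2.COLOR_BGR2GRAY).astype(float)[:,308:334].mean(1)
    if save: cv2.imwrite(save,im)
    print(s["time"],p0.round(4),"pan",pan(),"F",np.round(s["wrist_force"],1))
    gd=np.diff(g);r=[(i,round(gd[i],0)) for i in range(20,140) if abs(gd[i])>6];print(r)
    for th in (25,30,35,40):
        t=np.radians(th);c=p0+[0,0,.002]-.125*(np.cos(t)*u+np.sin(t)*np.array([0,0,1]));print(th,proj(m,c)[1].round(1),end=" ")
E
python3 -c "
from tip import *
g=cv2.cvtColor(cv2.imread('pics/c5.png'),cv2.COLOR_BGR2GRAY).astype(float)[:,555:580].mean(1);gd=np.diff(g);print([(i,round(gd[i])) for i in range(20,140) if abs(gd[i])>6])
tip('pics/w6.png')"
```

```text
[(51, -16), (52, -20), (112, 7), (135, -7)]
11.125 [ 0.5104 -0.2825  0.1229] pan [ 51.5 -73.4   4.5] F [-5.6 -0.3  1.2]
[(50, np.float64(-8.0)), (51, np.float64(-20.0)), (52, np.float64(-18.0)), (57, np.float64(-8.0)), (58, np.float64(-6.0)), (59, np.float64(-6.0)), (62, np.float64(9.0)), (63, np.float64(14.0)), (64, np.float64(9.0)), (110, np.float64(7.0)), (115, np.float64(8.0))]
25 49.8 30 60.4 35 71.2 40 81.9
```

Run:
```python
import cv2,numpy as np
for n in("c5","w6"):
    g=cv2.cvtColor(cv2.imread(f"pics/{n}.png"),cv2.COLOR_BGR2GRAY).astype(int)
    if n=="c5": g=np.hstack([np.zeros((400,86),int),g[:,333:]])
    for r in range(46,84,3): print(n,r,g[r,284:360:4])
```

```text
c5 46 [166 159 159 159 154 153 157 159 159 162 164 160 158 165 164 164 164 163
 160]
c5 49 [158 157 157 160 160 159 163 158 156 158 164 157 161 170 168 159 166 161
 161]
c5 52 [156 157 162 142 142 138 140 138 137 135 142 137 143 146 140 137 165 161
 161]
c5 55 [114 114 114 113 114 111 110 114 115 112 113 110 116 117 113 110 116 115
 113]
c5 58 [110 110 107 112 113 112 112 114 115 113 113 110 117 118 114 110 108 106
 106]
c5 61 [109 108 108 113 113 112 112 115 114 113 113 112 118 117 114 110 107 107
 106]
c5 64 [ 90  92  92 112 114 112 113 114 115 114 114 112 118 118 113 109  90  91
  89]
c5 67 [ 88  90  90 113 115 112 112 115 116 115 113 112 118 119 114 111  89  90
  89]
c5 70 [ 89  89  92 113 114 113 113 114 115 114 114 112 119 119 114 111  88  89
  88]
c5 73 [137 136 136 113 115 114 114 114 117 115 113 112 119 120 116 113 134 136
 136]
c5 76 [139 139 139 113 116 112 114 115 117 115 113 113 118 119 115 113 138 138
 139]
c5 79 [141 141 140 114 115 113 113 115 117 115 114 113 120 120 116 113 142 143
 144]
c5 82 [143 144 142 114 115 112 114 116 117 116 114 114 119 120 116 114 145 143
 
[... 409 characters left out ...]
09 109 109 109
 106]
w6 61 [ 96  96  96  97  96 100  92  51  50  92  99  99  98  96  95  95  95  95
  96]
w6 64 [ 89  91  90 100 105 109 105  92  93 104 110 104 108 107 103  93  90  91
  90]
w6 67 [ 89  91  90 109 112 110 111 112 114 112 112 110 117 115 111  93  89  89
  91]
w6 70 [137 136 135 116 112 111 112 113 114 113 112 112 116 116 112 120 127 127
 126]
w6 73 [140 140 139 116 114 111 112 112 115 113 112 111 118 118 112 125 139 141
 141]
w6 76 [143 142 143 118 114 112 112 114 114 112 111 111 119 117 111 122 143 144
 144]
w6 79 [142 143 141 116 114 112 111 113 115 113 112 111 116 116 113 122 144 145
 144]
w6 82 [141 142 142 116 114 111 111 114 115 114 113 113 116 118 113 116 145 144
 145]
```

Run:
```python
from go import *
l=cv2.createLineSegmentDetector()
m=robot.camera_model("wrist");f,cx,cy=K(m);T=np.array(m["T"])
for n,x0 in(("c5",0),("w6",0)):
    g=cv2.cvtColor(cv2.imread(f"pics/{n}.png"),cv2.COLOR_BGR2GRAY)
    off=0 if n=="w6" else 333-86
    L=l.detect(g)[0][:,0]-[off,0,off,0]
    L=[s for s in L if abs(s[0]-s[2])<8 and abs(s[1]-s[3])>25 and 270<s[0]<370]
    for s in L: print(n,s.round(1))
g=cv2.imread("pics/w6.png",0).astype(float)
def W(r):
    gd=np.abs(np.diff(cv2.GaussianBlur(g,(3,3),0)[r-1:r+2].mean(0)));a=285+gd[285:308].argmax();b=335+gd[335:358].argmax();return a,b
for r in range(72,230,12):print(r,W(r))
h=marks("wrist","square_heel");print(h)
```

```text
c5 [288.5 341.9 289.  314.4]
c5 [277.  317.  270.5 348.5]
c5 [353.  283.3 347.  228.2]
c5 [293.6 228.1 287.5 282.2]
c5 [345.6  74.4 346.6 120.7]
c5 [291.6 203.1 293.  129.4]
c5 [347.1 156.9 348.7 223.1]
w6 [287.5 341.9 288.4 314.3]
w6 [277.1 316.9 270.4 348.6]
w6 [353.  282.2 347.  229.4]
w6 [292.9 242.  286.9 282.1]
w6 [362.3 314.6 367.7 339.7]
w6 [292.  206.8 293.8 129.4]
w6 [343.9  71.8 345.2 109.4]
w6 [346.2 155.6 348.5 224.4]
72 (np.int64(295), np.int64(343))
84 (np.int64(295), np.int64(344))
96 (np.int64(285), np.int64(344))
108 (np.int64(294), np.int64(345))
120 (np.int64(290), np.int64(345))
132 (np.int64(301), np.int64(345))
144 (np.int64(293), np.int64(345))
156 (np.int64(293), np.int64(352))
168 (np.int64(293), np.int64(346))
180 (np.int64(292), np.int64(347))
192 (np.int64(292), np.int64(347))
204 (np.int64(292), np.int64(348))
216 (np.int64(291), np.int64(348))
228 (np.int64(292), np.int64(348))
[]
```

Both blade edges give a tilt of about 31°, and the −5.6 N in x shows the stock's inner face has hooked the edge. The edge is therefore about 4 mm nearer than fitted, and its contact was on the blade. I'll lift, shift back about 9 mm so the stock's underside lands on the edge, and press again.

play_rows --targets '[{"delta_pos": [0.02,0,-0.15],"yaw": 0},{"delta_pos": [0.06,0,-0.32],"yaw": 0},{"delta_pos": [0.125,0,-0.32],"yaw": 0},{"delta_pos": [0.125,0,-0.24],"yaw": 0},{"delta_pos": [0.125,0,-0.18],"yaw": 0},{"delta_pos": [0.125,0,-0.12],"yaw": 0},{"delta_pos": [0.125,0,-0.07],"yaw": 0},{"delta_pos": [0.125,0,-0.03],"yaw": 0},{"delta_pos": [0.125,0,0],"yaw": 0},{"delta_pos": [0.125,0,0],"yaw": 0}]'

```text
time: 12.48
eef_pos: [0.5012, -0.2812, 0.1233]
orientation: [3.142, -0.0, 3.006]
wrist_force: [-0.1, 1.0, -1.8]
finger_gap: 0.353
grip_force: 30.0
```

Run:
```python
from tip import *
tip("pics/w7.png")
g=cv2.imread("pics/w7.png",0).astype(int)
for r in range(58,100,3): print(r,g[r,284:360:4])
```

```text
12.475 [ 0.5012 -0.2812  0.1233] pan [ 44.3 -73.5  10.2] F [-0.1  1.  -1.8]
[(55, np.float64(-18.0)), (56, np.float64(-20.0)), (110, np.float64(7.0)), (111, np.float64(6.0)), (115, np.float64(7.0)), (136, np.float64(-6.0)), (137, np.float64(-6.0))]
25 49.6 30 60.2 35 70.9 40 81.7 58 [159 158 157 110 112 109 110 112 113 111 110 109 115 114 111 133 167 160
 161]
61 [158 157 161 111 111 110 110 112 113 112 110 110 116 116 111 126 163 162
 162]
64 [115 116 117 111 113 110 109 112 113 110 111 110 115 117 112 110 116 115
 117]
67 [108 108 109 113 113 110 109 112 113 112 112 109 116 117 113 108 106 107
 106]
70 [109 109 106 111 112 111 110 112 115 113 112 110 116 117 113 109 107 107
 106]
73 [ 97  98  97 111 113 110 111 113 114 113 112 110 117 117 113 108  96  99
  97]
76 [ 90  89  90 111 114 111 111 113 114 112 112 110 117 118 112 104  88  88
  88]
79 [ 90  89  89 112 113 110 111 114 114 113 113 111 118 117 114 104  89  88
  88]
82 [120 119 118 113 114 111 111 114 115 113 113 111 118 118 114 109 115 115
 112]
85 [138 139 138 112 114 110 112 114 115 114 112 111 118 117 114 116 140 139
 140]
88 [142 142 141 112 114 111 112 114 115 114 113 110 118 119 114 114 141 142
 143]
91 [140 141 140 113 115 112 111 113 115 114 112 111 118 120 115 115 142 141
 141]
94 [141 196 140 113 114 113 112 114 116 115 114 113 119 120 114 114 143 143
 143]
97 [142 216 165 113 114 113 111 113 115 115 113 113 120 120 114 113 143 142
 142]
```

Run:
```python
from h import *
s=robot.snapshot("scene");e=robot.snapshot("side");m=robot.camera_model("scene");X=[.54,-.25,.13];a=proj(m,X).astype(int);b=proj(robot.camera_model("side"),X).astype(int);print(a,b)
f=lambda im,c,w:cv2.resize(im[c[1]-w*3//4:c[1]+w*3//4,c[0]-w:c[0]+w][:, :],(400,300),interpolation=cv2.INTER_CUBIC)
o=np.hstack([f(s,a,40),f(e,b,56)]);w=cv2.imread("pics/w7.png")[:300,:]
o=np.vstack([o,cv2.copyMakeBorder(w,0,0,0,160,cv2.BORDER_CONSTANT)]);cv2.imwrite("pics/c8.png",o)
for c in("scene","side"):
  for q in("square","square_heel","square_blade"): print(c,q,marks(c,q))
```

```text
[251 167] [341 242]
scene square [([248.0, 166.5], 0.72), ([281.2, 131.2], 0.66)]
scene square_heel [([283.4, 129.8], 0.6), ([251.4, 160.7], 0.58)]
scene square_blade [([261.1, 158.3], 0.82)]
side square [([343.3, 243.6], 0.94), ([222.3, 321.9], 0.55)]
side square_heel [([222.8, 313.5], 0.86), ([337.4, 244.2], 0.68)]
side square_blade [([310.6, 260.9], 0.78), ([237.1, 289.7], 0.7)]
```

View pics/c8.png

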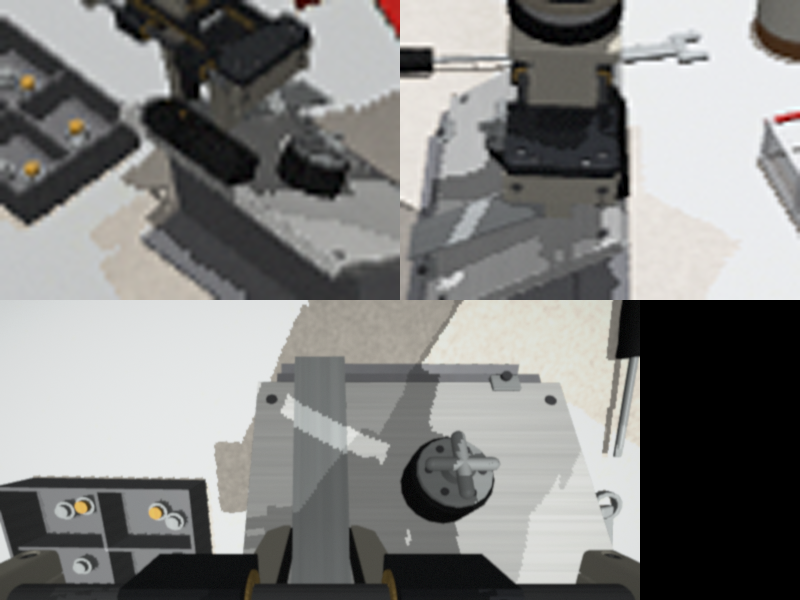

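Run:
```python
from go import *
s,e=robot.camera_model("scene"),robot.camera_model("side")
for n,a,b in [("blade",(261.1,158.3),(310.6,260.9)),("heel",(251.4,160.7),(337.4,244.2)),("sq",(248,166.5),(343.3,243.6))]:
    X,r=tri(ray(s,a),ray(e,b));print(n,X.round(4),np.round(r,4),"pan",pan(X))
print("tcp pan",pan())
# predicted heel / blade pixels in both cams for tilt th and d
u=np.array([np.cos(P[3]),np.sin(P[3]),0]);v=np.array([-u[1],u[0],0]);p0=np.array(robot.read_state()["eef_pos"])
for th in(24,28,32):
  for d in(25,35):
    t=np.radians(th);ax=np.cos(t)*u+np.sin(t)*np.array([0,0,1]);H=p0+d/1000*ax+.031*v;B=p0+(d-80)/1000*ax
    print(th,d,[proj(c,X).round(1).tolist() for X in(H,B) for c in(s,e)])
```

```text
blade [ 0.4562 -0.2756  0.095 ] [0.0007 0.0007] pan [ -9.3 -73.9  12.9]
heel [ 0.5238 -0.265   0.1431] [0.0028 0.0028] pan [ 72.  -54.3  14.8]
sq [ 0.5444 -0.2603  0.1359] [0.0018 0.0018] pan [ 84.1 -46.9  -2.5]
tcp pan [ 44.3 -73.4  10.3]
24 25 [[252.6, 164.8], [337.4, 243.0], [262.1, 156.5], [309.0, 259.2]]
24 35 [[250.7, 165.3], [340.9, 242.1], [260.2, 157.0], [312.5, 258.3]]
28 25 [[252.7, 164.4], [337.1, 242.6], [261.8, 157.4], [309.6, 260.1]]
28 35 [[250.9, 164.8], [340.5, 241.5], [260.1, 157.7], [313.0, 259.1]]
32 25 [[252.9, 164.0], [336.8, 242.2], [261.6, 158.2], [310.4, 261.0]]
32 35 [[251.0, 164.2], [340.1, 240.9], [259.8, 158.4], [313.6, 259.8]]
```

Scene and wrist marks agree: d ≈ 25 mm, tilt about 30°, with the stock's underside just on the top edge. I'll press further.

play_rows --targets '[{"delta_pos": [0,0,0.02],"yaw": 0},{"delta_pos": [0,0,0.04],"yaw": 0},{"delta_pos": [0,0,0.06],"yaw": 0},{"delta_pos": [0,0,0.075],"yaw": 0},{"delta_pos": [0,0,0.075],"yaw": 0}]'

```text
time: 13.55
eef_pos: [0.5014, -0.2813, 0.1175]
orientation: [-3.141, 0.0, 3.006]
wrist_force: [-0.3, 0.7, 0.6]
finger_gap: 0.352
grip_force: 30.0
```

Run:
```python
from tip import *
tip("pics/w9.png")
g=cv2.imread("pics/w9.png",0).astype(int)
for r in range(52,94,2): print(r,g[r,288:352:6])
a=marks("scene","square_blade") if robot.snapshot("scene") is not None else 0;h=marks("scene","square");robot.snapshot("side");b=marks("side","square_blade");k=marks("side","square");print(a,b,h,k)
s,e=robot.camera_model("scene"),robot.camera_model("side")
for i,j in((a,b),(h,k)):
    if i and j: print(pan(tri(ray(s,i[0][0]),ray(e,j[0][0]))[0]))
```

```text
13.55 [ 0.5014 -0.2813  0.1175] pan [ 40.9 -73.5   5.4] F [-0.3  0.7  0.6]
[(60, np.float64(-9.0)), (61, np.float64(-19.0)), (62, np.float64(-17.0)), (109, np.float64(6.0)), (135, np.float64(-7.0))]
25 49.5 30 60.2 35 70.9 40 81.6 52 [162 162 155 155 162 163 166 162 162 164 159]
54 [161 162 156 157 160 161 165 160 166 165 164]
56 [159 159 159 161 159 157 165 158 169 164 167]
58 [158 165 164 162 160 157 165 160 169 160 166]
60 [158 165 163 161 161 157 164 163 165 157 163]
62 [131 135 132 132 133 131 134 135 135 129 133]
64 [110 110 112 111 112 113 111 114 115 109 109]
66 [110 109 111 111 112 114 110 114 115 109 108]
68 [109 109 112 111 111 114 111 114 115 109 107]
70 [109 107 112 111 111 114 111 114 115 109 108]
72 [ 96  99 112 111 112 115 112 115 116 110  96]
74 [ 90  94 115 111 112 115 112 114 117 110  89]
76 [ 90  96 112 111 113 115 111 115 117 110  89]
78 [ 90  94 113 111 113 114 111 115 118 111  90]
80 [ 93  98 113 112 112 114 111 115 118 111  91]
82 [135 132 113 111 114 116 113 114 118 111 135]
84 [140 134 114 112 114 115 112 115 118 112 140]
86 [142 134 115 113 113 116 112 115 118 111 142]
88 [143 137 114 112 112 116 111 116 119 111 145]
90 [141 134 114 113 113 116 112 115 119 112 143]
92 [145 138 116 112 113 116 113 115 120 112 145]
[([293.9, 142.8], 0.86), ([256.5, 160.2], 0.7)] [([234.8, 289.8], 0.64), ([310.6, 262.4], 0.57), ([344.0, 242.5], 0.47)] [([280.8, 133.1], 0.87), ([250.8, 167.5], 0.49)] [([341.4, 244.3], 0.79), ([224.9, 321.7], 0.66), ([320.0, 239.9], 0.62)]
[-231.5 -107.3   59. ]
[ 51.5 -48.4  89.1]
```

play_rows --targets '[{"delta_pos": [0,0,0.02],"yaw": 0},{"delta_pos": [0,0,0.03],"yaw": 0},{"delta_pos": [0,0,0.03],"yaw": 0}]'

```text
time: 14.28
eef_pos: [0.5012, -0.2813, 0.115]
orientation: [3.142, -0.0, 3.006]
wrist_force: [-0.5, -1.0, 2.1]
finger_gap: 0.354
grip_force: 30.0
```

play_rows --targets '[{"delta_pos": [0,0,0.015],"yaw": 0},{"delta_pos": [0,0,0.025],"yaw": 0},{"delta_pos": [0,0,0.025],"yaw": 0}]'

```text
time: 14.65
eef_pos: [0.5014, -0.2813, 0.1136]
orientation: [-3.141, 0.0, 3.006]
wrist_force: [-2.2, 1.9, 8.8]
finger_gap: 0.356
grip_force: 30.0
```

Run:
```python
from tip import *
tip("pics/w10.png")
g=cv2.imread("pics/w10.png",0).astype(int)
for r in range(58,84,2): print(r,g[r,288:352:6])
```

```text
14.65 [ 0.5014 -0.2813  0.1136] pan [ 38.7 -73.5   2.1] F [-2.2  1.9  8.8]
[(60, np.float64(-20.0)), (61, np.float64(-22.0)), (62, np.float64(-7.0)), (68, np.float64(-8.0)), (69, np.float64(-6.0)), (74, np.float64(10.0)), (75, np.float64(10.0)), (113, np.float64(6.0)), (118, np.float64(7.0)), (138, np.float64(-6.0)), (139, np.float64(-6.0))]
25 49.5 30 60.1 35 70.9 40 81.6 58 [161 168 166 164 162 159 167 162 169 162 165]
60 [151 158 155 156 159 154 162 161 162 155 159]
62 [116 116 115 116 118 117 119 118 114 116 117]
64 [111 110 108 110 109 111 111 108 108 109 109]
66 [112 109 110 111 109 112 112 109 109 109 110]
68 [110 109 110 110  79 101 113 110 109 109 108]
70 [107 106 107 107  52  70 111 107 107 108 108]
72 [ 93  94  98 102  50  54 103  95  93  93  93]
74 [ 92  91 104 109  52  65 109  98  95  93  89]
76 [ 92  91 108 108  90 106 110 111 112 103  91]
78 [ 90  91 108 108 110 113 109 113 115 101  90]
80 [118 118 108 110 111 113 110 112 114 105 117]
82 [141 142 109 109 110 112 111 113 114 109 141]
```

Now the blade is tilted about 37°, with the tip at row 75 and a force of 8.8 N from the tip touching the panel. The panel face is about 2.5 mm lower than fitted. Next I'll lift, move up past the edge, and lay it.

Run:
```python
from go import *
T=w(P,[.091,-.047,-.0025]);print(T.round(4),tool(T+[0,0,.03]),tool(T))
```

```text
[ 0.55   -0.2612  0.1398] [-0.568  0.331 -0.703] [-0.568  0.331 -0.328]
```

play_rows --targets '[{"delta_pos": [0,0,-0.4],"yaw": 0},{"delta_pos": [0,0,-0.9],"yaw": 0},{"delta_pos": [-0.3,0.15,-0.9],"yaw": 0},{"delta_pos": [-0.57,0.33,-0.9],"yaw": 0},{"delta_pos": [-0.57,0.33,-0.8],"yaw": 0},{"delta_pos": [-0.57,0.33,-0.7],"yaw": 0},{"delta_pos": [-0.57,0.33,-0.6],"yaw": 0},{"delta_pos": [-0.57,0.33,-0.5],"yaw": 0},{"delta_pos": [-0.57,0.33,-0.5],"yaw": 0}]'

```text
time: 15.82
eef_pos: [0.5495, -0.2613, 0.1523]
orientation: [3.141, -0.001, 3.006]
wrist_force: [0.2, 0.6, -2.0]
finger_gap: 0.351
grip_force: 30.0
```

Run:
```python
from tip import *
tip("pics/w11.png")
print(tool(w(P,[.091,-.047,-.0025])))
g=cv2.imread("pics/w11.png",0).astype(int)
for r in range(50,110,4): print(r,g[r,284:356:6])
```

```text
15.825 [ 0.5495 -0.2613  0.1523] pan [ 98.3 -47.2   8.2] F [ 0.2  0.6 -2. ]
[(20, np.float64(-7.0)), (27, np.float64(15.0)), (28, np.float64(19.0)), (29, np.float64(11.0)), (65, np.float64(-12.0)), (66, np.float64(-11.0)), (97, np.float64(6.0)), (98, np.float64(7.0)), (99, np.float64(7.0)), (104, np.float64(7.0)), (136, np.float64(-7.0))]
25 49.7 30 60.3 35 71.0 40 81.8 [-0.003  0.002  0.162]
50 [135 136 136 136 136 136 136 137 137 137 137 139]
54 [140 140 140 140 141 141 141 141 142 142 142 142]
58 [138 139 138 139 139 141 142 140 142 142 143 143]
62 [137 138 138 137 138 139 139 138 138 140 141 140]
66 [140 140 131 123 121 123 123 123 125 123 136 142]
70 [139 140 124 108 107 109 110 107 113 110 129 141]
74 [143 144 124 109 109 110 110 107 114 111 126 145]
78 [139 139 119 109 108 109 111 108 114 112 122 141]
82 [141 143 122 108 109 109 109 108 115 112 124 143]
86 [176 141 116 108 110 111 110 109 115 113 120 142]
90 [203 215 128 111 110 110 111 109 114 113 118 138]
94 [215 217 179 151 118 110 112 109 116 114 115 141]
98 [213 215 178 171 171 147 112 109 116 115 111 141]
102 [216 216 179 171 172 173 174 112 116 115 111 140]
106 [218 218 178 171 171 174 175 168 134 118 117 141]
```

play_rows --targets '[{"delta_pos": [0,0,0.05],"yaw": 0},{"delta_pos": [0,0,0.09],"yaw": 0},{"delta_pos": [0,0,0.11],"yaw": 0},{"delta_pos": [0,0,0.11],"yaw": 0}]'

```text
time: 16.38
eef_pos: [0.55, -0.2613, 0.1441]
orientation: [3.142, -0.0, 3.006]
wrist_force: [0.2, -0.5, -2.2]
finger_gap: 0.353
grip_force: 30.0
```

play_rows --targets '[{"delta_pos": [0,0,0.015],"yaw": 0},{"delta_pos": [0,0,0.025],"yaw": 0},{"delta_pos": [0,0,0.025],"yaw": 0}]'

```text
time: 16.75
eef_pos: [0.55, -0.2613, 0.1422]
orientation: [3.142, -0.0, 3.006]
wrist_force: [0.6, 0.1, -1.9]
finger_gap: 0.353
grip_force: 30.0
```

Run:
```python
from tip import *
tip("pics/w12.png")
g=cv2.imread("pics/w12.png",0).astype(int)
for r in range(50,86,4): print(r,g[r,284:356:6])
```

```text
16.75 [ 0.55   -0.2613  0.1422] pan [ 92.4 -47.   -0.6] F [ 0.6  0.1 -1.9]
[(23, np.float64(20.0)), (24, np.float64(19.0)), (25, np.float64(6.0)), (65, np.float64(-13.0)), (66, np.float64(-10.0)), (104, np.float64(6.0)), (105, np.float64(7.0)), (106, np.float64(6.0)), (139, np.float64(-8.0))]
25 49.5 30 60.2 35 70.9 40 81.7 50 [142 142 142 143 142 143 142 143 144 144 144 145]
54 [140 141 140 141 141 141 141 143 142 143 142 142]
58 [140 141 140 141 142 142 143 144 143 143 143 145]
62 [143 143 143 142 143 144 143 143 143 143 143 143]
66 [142 140 131 123 122 124 124 123 127 124 139 143]
70 [145 145 127 110 109 111 111 109 115 112 132 145]
74 [138 139 124 112 109 112 112 109 115 113 129 143]
78 [142 144 122 110 111 112 112 109 117 113 123 145]
82 [144 144 122 111 111 111 112 111 118 114 121 144]
```

Still no contact, so I'll continue gently.

play_rows --targets '[{"delta_pos": [0,0,0.015],"yaw": 0},{"delta_pos": [0,0,0.025],"yaw": 0},{"delta_pos": [0,0,0.025],"yaw": 0}]'

```text
time: 17.18
eef_pos: [0.55, -0.2613, 0.1402]
orientation: [3.142, -0.0, 3.006]
wrist_force: [0.2, -0.3, -2.9]
finger_gap: 0.357
grip_force: 30.0
```

play_rows --targets '[{"delta_pos": [0,0,0.012],"yaw": 0},{"delta_pos": [0,0,0.02],"yaw": 0},{"delta_pos": [0,0,0.02],"yaw": 0}]'

```text
time: 17.55
eef_pos: [0.55, -0.2613, 0.1386]
orientation: [3.142, -0.0, 3.006]
wrist_force: [-0.1, 0.1, -2.1]
finger_gap: 0.356
grip_force: 30.0
```

Run:
```python
from tip import *
tip("pics/w13.png")
```

```text
17.55 [ 0.55   -0.2613  0.1386] pan [ 90.3 -47.   -3.5] F [-0.1  0.1 -2.1]
[(22, np.float64(26.0)), (23, np.float64(19.0)), (65, np.float64(-13.0)), (66, np.float64(-10.0)), (100, np.float64(6.0)), (101, np.float64(7.0)), (106, np.float64(7.0)), (107, np.float64(7.0)), (108, np.float64(7.0)), (137, np.float64(-7.0)), (139, np.float64(-7.0))]
25 49.6 30 60.2 35 70.9 40 81.7
```

play_rows --targets '[{"delta_pos": [0,0,0.012],"yaw": 0},{"delta_pos": [0,0,0.02],"yaw": 0},{"delta_pos": [0,0,0.02],"yaw": 0}]'

```text
time: 17.98
eef_pos: [0.55, -0.2613, 0.137]
orientation: [3.142, -0.0, 3.006]
wrist_force: [0.3, -0.0, -1.9]
finger_gap: 0.353
grip_force: 30.0
```

play_rows --targets '[{"delta_pos": [0,0,0.012],"yaw": 0},{"delta_pos": [0,0,0.02],"yaw": 0},{"delta_pos": [0,0,0.02],"yaw": 0}]'

```text
time: 18.35
eef_pos: [0.55, -0.2612, 0.1354]
orientation: [3.142, -0.0, 3.006]
wrist_force: [-0.3, 0.8, -1.7]
finger_gap: 0.354
grip_force: 30.0
```

play_rows --targets '[{"delta_pos": [0,0,0.012],"yaw": 0},{"delta_pos": [0,0,0.02],"yaw": 0},{"delta_pos": [0,0,0.02],"yaw": 0}]'

```text
time: 18.73
eef_pos: [0.5503, -0.2614, 0.1347]
orientation: [-3.141, 0.001, 3.006]
wrist_force: [-1.8, 2.0, 6.5]
finger_gap: 0.357
grip_force: 30.0
```

Run:
```python
from tip import *
tip("pics/w14.png")
s=robot.snapshot("scene");e=robot.snapshot("side");m=robot.camera_model("scene");X=[.54,-.24,.13];a=proj(m,X).astype(int);b=proj(robot.camera_model("side"),X).astype(int)
f=lambda im,c,w:cv2.resize(im[c[1]-w*3//4:c[1]+w*3//4,c[0]-w:c[0]+w],(400,300),interpolation=cv2.INTER_CUBIC)
o=np.hstack([f(s,a,40),f(e,b,56)]);w_=cv2.imread("pics/w14.png")[:300,:]
o=np.vstack([o,cv2.copyMakeBorder(w_,0,0,0,160,cv2.BORDER_CONSTANT)]);cv2.imwrite("pics/c14.png",o)
```

```text
18.725 [ 0.5503 -0.2614  0.1347] pan [ 88.3 -47.1  -6.8] F [-1.8  2.   6.5]
[(20, np.float64(25.0)), (21, np.float64(19.0)), (61, np.float64(-8.0)), (62, np.float64(-13.0)), (63, np.float64(-8.0)), (101, np.float64(7.0)), (102, np.float64(6.0)), (103, np.float64(7.0)), (108, np.float64(7.0))]
25 49.5 30 60.1 35 70.8 40 81.6
```

View pics/c14.png

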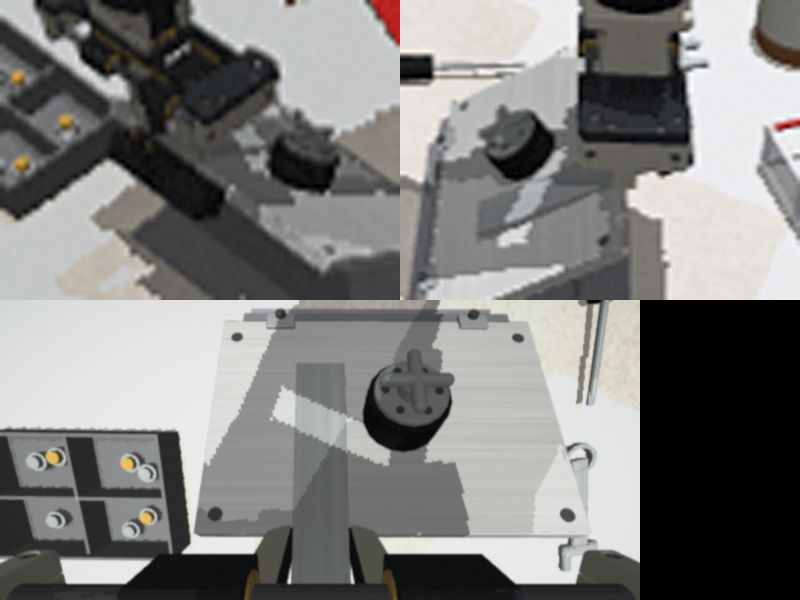

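Contact is made (+8 N). The wrist view now shows the whole panel: low corners (226,20) and (528,22), top corners (196,234) and (588,236). The valve body is around (408,105). The blade is parallel to the slope, left of the valve, with its tip at row 63. I'll refit the panel from this view.

Run:
```python
from go import *
import fit
from scipy.optimize import least_squares
m=robot.camera_model("wrist")
g=cv2.imread("pics/w14.png",0)
L=cv2.createLineSegmentDetector().detect(g)[0][:,0]
for s in L:
    n=np.hypot(s[2]-s[0],s[3]-s[1])
    if n>22 and s[[1,3]].max()<245 and s[[0,2]].min()>185 and s[[0,2]].max()<600: print(s.round(1))
fit.D=[(m,[-.085,-.12,0],[-.085,.12,0],[(226,20.5),(528,22)]),(m,[.085,-.12,0],[.085,.12,0],[(196,234),(588,236)]),(m,[-.085,-.12,0],[.085,-.12,0],[(226,20.5),(196,234)]),(m,[-.085,.12,0],[.085,.12,0],[(528,22),(588,236)])]
s=least_squares(fit.res,P);print(s.x.round(4),np.round(s.fun,1))
p=s.x;print("tcp in new panel",(Rp(p[3]).T@(np.array(robot.read_state()["eef_pos"])-p[:3])*1000).round(1))
```

```text
[375.9 144.2 359.9 119. ]
[402.1 152.6 376.7 143.5]
[447.2 116.5 423.3 148.2]
[585.2 103.2 598.9   4.3]
[459.4   8.7 488.1   9. ]
[361.  119.5 370.2  78. ]
[565.6 237.7 379.4 236.8]
[260.6 236.7 193.1 235.7]
[193.2 232.1 206.6 137. ]
[575.8 102.  579.5  56.9]
[585.4  58.2 581.6 100.6]
[582.   54.3 586.2   6.7]
[592.6   6.7 587.8  55.6]
[266.9  20.8 243.1  21.2]
[454.4  21.5 413.1  21. ]
[243.6  98.4 257.3  68.3]
[245.5  12.1 273.3   7.7]
[454.6 162.2 463.3 191. ]
[460.9 193.9 468.6 218.4]
[585.8 216.5 569.5 162.2]
[263.1  54.4 273.9  29.9]
[372.   93.  385.5 118.2]
[435.3  11.1 458.3   8.7]
[414.  127.  437.9 118.6]
[386.3 117.4 413.5 126.9]
[485.6  29.5 460.6  29. ]
[295.6   9.4 413.1   8.7]
[410.6  21.1 294.4  20.5]
[471.9 233.9 568.1 233.9]
[294.3 123.1 294.5  96.9]
[527.4  20.8 564.1 143.2]
[587.6 171.9 587.5 223.1]
[346.2 124.4 346.3 146.9]
[344.   64.3 346.3 113.2]
[295.1  89.4 295.6  63.1]
[223.  221.1 245.8 218. ]
[292.  206.9 293.9 129.4]
[296.9  62.3 341.9  62.3]
[557.9 151.7 538.2 187.6]
[346.7 155.6 348.5 221.9]
[200.6 232.4 230.6 232.7]
[206.9 134.4 210.2 110.7]
[379.4 233.1 409.4 233.1]
[ 0.485  -0.208   0.083  -0.1423] [-1.3 -2.2  1.3  0.7  0.  -1.5 -1.1  2.3]
tcp in new panel [ 88.8 -43.5   1. ]
```

Run:
```python
from go import *
import fit
from scipy.optimize import least_squares
m=robot.camera_model("wrist")
fit.D=[(m,[-.085,-.12,0],[-.085,.12,0],[(243.1,21.2),(294.4,20.5),(410.6,21.1),(454.4,21.5)]),(m,[.085,-.12,0],[.085,.12,0],[(200.6,232.4),(230.6,232.7),(379.4,233.1),(568.1,233.9)]),(m,[-.085,-.12,0],[.085,-.12,0],[(193.2,232.1),(206.6,137),(206.9,134.4),(210.2,110.7)]),(m,[-.085,.12,0],[.085,.12,0],[(527.4,20.8),(564.1,143.2),(585.8,216.5),(569.5,162.2)])]
s=least_squares(fit.res,P);print(s.x.round(4),np.round(s.fun,1))
p=s.x;c=np.array(robot.read_state()["eef_pos"]);f=lambda X:(Rp(p[3]).T@(np.array(X)-p[:3])*1000).round(1)
print("tcp in new panel",f(c))
# blade tip (top face end) from width: row 62.3 cols 296..342 ; blade dir in panel: use pixel line ends at assumed heights
for z in(.003,.006,.009):
    o,d=ray(m,(319.5,62.3));N=Rp(p[3])[:,2];t=(N@(p[:3]-o)+z)/(N@d);print("tip at z",z,f(o+t*d))
# valve: body top disk centre approx between left edge 361 & right 452 etc: try candidates
def vp(y,h,r=.026):
    O=w(p,[.005,y,0])+[0,0,h];a=np.linspace(0,2*np.pi,60);q=np.array([proj(m,O+[r*np.cos(k),r*np.sin(k),0]) for k in a]);return q.min(0).round(1),q.max(0).round(1)
for y in(.0,.004,.008): print(y,vp(y,.0),vp(y,.026))
print(marks("wrist","valve"))
for pt,cc in marks("wrist","valve"):
    o,d=ray(m,pt);t=N@(p[:3]-o)/(N@d);print(f(o+t*d))
b=g=cv2.imread("pics/w14.png",0).astype(int)
for r in(90,100,110,120,130): 
    print(r,g[r,350:470:4])
```

```text
[ 0.4839 -0.2089  0.0841 -0.1387] [ 0.6 -0.3 -0.2  0.1 -0.2  0.  -0.1  0.1 -0.5  0.1  0.2  0.3 -0.4 -0.2
  0.3  0.2]
tcp in new panel [ 88.8 -42.8  -0.4]
tip at z 0.003 [-41.1 -44.2   3. ]
tip at z 0.006 [-38.3 -44.2   6. ]
tip at z 0.009 [-35.5 -44.1   9. ]
0.0 (array([345.5,  78.8]), array([421. , 156.5])) (array([349. ,  74.3]), array([434.8, 162.5]))
0.004 (array([351.3,  78.9]), array([426.8, 156.5])) (array([355.6,  74.3]), array([441.4, 162.6]))
0.008 (array([357.1,  78.9]), array([432.6, 156.5])) (array([362.2,  74.4]), array([448. , 162.6]))
[([396.9, 117.4], 0.67)]
[3.7 9.6 0. ]
90 [144 144 143 142 128  14  67 113  52  39  84  89  64  66  81  77  79  90
  88  85  89  81  40  43  90 127 188 187 188 187]
100 [145 145 145 146  25  16  30  89  92  91  92  91  92  88  74  73  74  87
  92  83  94  93  93  93  93  31 191 192 192 193]
110 [147 148 148 124   8   7  16  18  68  90  92  90  39  41  91  91  73  81
  82  50  41  90  92  91  12 138 195 196 195 195]
120 [217 169 170 114  12  13   9   5  12  13  23  62  81  93  95  95  95  95
  94  94  87  49  15  12 178 194 194 194 193 193]
130 [192 192 193 193 142   9  11  12  11  11   7  13  15  13  13  14  10  15
   9  12   8  12 135 194 193 194 194 194 193 194]
```

The refit panel (z lower by 5.6 mm) agrees with the contact. The blade is within about 0.04 rad of flat while held. The valve is at panel y ≈ +10.5 mm, so the −y side stands. Next I'll slide down-slope and over towards the valve.

```bash
sed -i 's/^P=.*/P=[.4839,-.2089,.0841,-.1387]/' go.py
python3 - <<'E'
from go import *
print(pan())
for q in([.0888,-.0428,.004],[.063,-.039,.0055],[.063,-.035,.0055]):print(q,tool(w(P,q)))
E
```

```text
[ 88.8 -42.8  -0.4]
[0.0888, -0.0428, 0.004] [ 0.032 -0.    -0.045]
[0.063, -0.039, 0.0055] [0.307 0.048 0.125]
[0.063, -0.035, 0.0055] [0.306 0.098 0.125]
```

play_rows --targets '[{"delta_pos": [0.03,0,-0.04],"yaw": 0},{"delta_pos": [0.03,0,-0.06],"yaw": 0},{"delta_pos": [0.1,0.02,-0.01],"yaw": 0},{"delta_pos": [0.2,0.05,0.05],"yaw": 0},{"delta_pos": [0.26,0.05,0.085],"yaw": 0},{"delta_pos": [0.295,0.05,0.105],"yaw": 0},{"delta_pos": [0.295,0.05,0.105],"yaw": 0}]'

```text
time: 19.85
eef_pos: [0.5265, -0.2539, 0.125]
orientation: [3.141, -0.002, 3.006]
wrist_force: [-2.1, 0.6, 0.3]
finger_gap: 0.349
grip_force: 31.8
```

Run:
```python
from tip import *
tip("pics/w15.png")
m=robot.camera_model("wrist");g=cv2.imread("pics/w15.png",0)
L=cv2.createLineSegmentDetector().detect(g)[0][:,0]
for s in L:
    n=np.hypot(s[2]-s[0],s[3]-s[1])
    if n>15 and s[[1,3]].max()<245 and s[[0,2]].min()>285 and s[[0,2]].max()<400: print(s.round(1))
print(tool(w(P,[.063,-.035,.0055])))
```

```text
19.85 [ 0.5265 -0.2539  0.125 ] pan [ 63.1 -38.6   5.7] F [-2.1  0.6  0.3]
[(36, np.float64(-17.0)), (37, np.float64(-21.0)), (38, np.float64(-10.0)), (44, np.float64(-7.0)), (52, np.float64(25.0)), (53, np.float64(18.0)), (65, np.float64(-13.0)), (66, np.float64(-10.0)), (110, np.float64(6.0)), (111, np.float64(6.0)), (112, np.float64(8.0)), (113, np.float64(6.0)), (117, np.float64(7.0)), (137, np.float64(-7.0)), (138, np.float64(-6.0)), (139, np.float64(-7.0))]
25 49.7 30 60.4 35 71.1 40 81.8 [356.9 161.9 357.2 136.8]
[359.2 132.5 370.5 111.8]
[370.5 112.4 383.7 103.4]
[372.2 185.4 356.4 162.2]
[365.3 135.8 380.4 162.5]
[396.  192.1 371.7 183.6]
[372.5 114.2 366.1 135. ]
[389.9 104.4 374.1 113.9]
[399.4  53.2 288.1  52.8]
[294.6 123.1 294.5 104.4]
[345.7 133.1 346.  148.1]
[343.5  75.6 345.6 100.7]
[295.1  96.9 295.9  66.9]
[296.9  65.6 341.9  65.7]
[344.5 100.6 345.4 120.7]
[292.3 205.7 294.  131.9]
[358.6 225.4 373.3 230.1]
[346.2 154.4 348.5 224.4]
[318.8 168.7 329.3 155.3]
[299.  199.  309.5 187. ]
[289.4  44.3 359.4  44.4]
[-0.     0.046  0.003]
```

play_rows --targets '[{"delta_pos": [0,0.02,0],"yaw": 0},{"delta_pos": [0,0.045,0],"yaw": 0},{"delta_pos": [0,0.045,0],"yaw": 0}]'

```text
time: 20.27
eef_pos: [0.5276, -0.2505, 0.1254]
orientation: [-3.142, -0.0, 3.006]
wrist_force: [-3.7, -1.4, 1.3]
finger_gap: 0.353
grip_force: 32.0
```

play_rows --targets '[{"delta_pos": [0,0.013,0],"yaw": 0},{"delta_pos": [0,0.013,0],"yaw": 0}]'

```text
time: 20.52
eef_pos: [0.5278, -0.2495, 0.1255]
orientation: [-3.142, 0.0, 3.006]
wrist_force: [-4.5, -2.9, 1.1]
finger_gap: 0.352
grip_force: 32.0
```

Run:
```python
from tip import *
tip("pics/w16.png")
m=robot.camera_model("wrist");g=cv2.imread("pics/w16.png",0)
L=cv2.createLineSegmentDetector().detect(g)[0][:,0]
for s in L:
    n=np.hypot(s[2]-s[0],s[3]-s[1])
    if n>12 and s[[1,3]].max()<245 and s[[0,2]].min()>285 and s[[0,2]].max()<385 and abs(s[0]-s[2])<12: print(s.round(1))
for r in(130,136,142,148,154,160): print(r,g[r,336:364:1])
def pt(p,z):
    o,d=ray(m,p);N=Rp(P[3])[:,2];t=(N@(np.array(P[:3])-o)+z)/(N@d);return pan(o+t*d)
print(pt((346.2,148),.008))
def hull(y,x=.005):
    O=w(P,[x,y,0]);q=[]
    for h in np.linspace(-.0,.026,5):
        q+= [proj(m,O+[.026*np.cos(k),.026*np.sin(k),h]) for k in np.linspace(0,6.28,120)]
    q=np.array(q);i=q[:,0].argmin();return q[i].round(1),q[q[:,0].argmax()].round(1)
for y in(.006,.008,.010,.012):print(y,hull(y))
```

```text
20.525 [ 0.5278 -0.2495  0.1255] pan [ 64.  -34.1   5.7] F [-4.5 -2.9  1.1]
[(35, np.float64(-20.0)), (36, np.float64(-22.0)), (37, np.float64(-7.0)), (43, np.float64(-8.0)), (51, np.float64(26.0)), (52, np.float64(19.0)), (65, np.float64(-12.0)), (66, np.float64(-10.0)), (110, np.float64(7.0)), (111, np.float64(8.0)), (112, np.float64(7.0)), (113, np.float64(6.0)), (115, np.float64(7.0)), (137, np.float64(-6.0)), (138, np.float64(-8.0)), (139, np.float64(-7.0))]
25 49.5 30 60.1 35 70.9 40 81.6 [349.8 158.2 351.3 130.5]
[352.6 129.1 361.8 112.5]
[358.6 123.3 363.3 150.6]
[374.1 138.1 363.6 130.4]
[294.1 123.2 295.9  95.7]
[375.6 187.4 365.4 181. ]
[292.9 228.  291.4 243.3]
[348.7 242.  348.  229.3]
[343.9  66.9 345.4 119.4]
[344.9 131.8 345.6 145.6]
[295.2  95.6 295.8  66.9]
[292.4 200.7 293.9 143.1]
[346.1 153.1 348.6 223.2]
[306.4 186.5 315.2 176.5]
130 [189 190 189 186 184 178 170 167 164 167 181 174 135 118 116 115 111  92
  54  26  20  21  22  28  53  80  89  90]
136 [191 190 183 169 160 158 156 156 156 162 177 188 175 133 114 106  80  40
  13  19  23  21  23  43  86 130 148 152]
142 [175 167 164 162 160 158 156 156 157 161 173 190 192 175 124  71  29   9
   7  17  18  20  21  20  30  59  95 130]
148 [134 127 112 107 123 150 157 156 156 158 165 166 131 104  70  29   8  11
   7  11  14  18  21  24  22  21  29  55]
154 [ 97  97  96  96  95  94  91  91  92  93  99 111 113 102  68  29   8   9
   8   8  10   9  11  15  19  22  22  21]
160 [ 97  97  96  96  95  93  93  91  93  93  99 107 113 109  89  47  13   7
   9   9   9   7   9  11   8  10  12  14]
[  3.7 -17.6   8. ]
0.006 (array([341.7, 156. ]), array([431.8, 157.5]))
0.008 (array([344.7, 156. ]), array([435.1, 157.6]))
0.01 (array([347.6, 156. ]), array([438.5, 157.6]))
0.012 (array([350.5, 156. ]), array([441.8, 157.6]))
```

play_rows --targets '[{"delta_pos": [0,0.015,-0.01],"yaw": 0},{"delta_pos": [0,0.026,-0.01],"yaw": 0},{"delta_pos": [0,0.026,-0.01],"yaw": 0}]'

```text
time: 20.95
eef_pos: [0.5282, -0.2471, 0.1261]
orientation: [3.141, 0.0, 3.006]
wrist_force: [-0.0, 0.3, -2.4]
finger_gap: 0.353
grip_force: 30.1
```

play_rows --targets '[{"delta_pos": [0,0,0],"yaw": 0},{"delta_pos": [0,0,0],"yaw": 0},{"delta_pos": [0,0,0],"yaw": 0},{"delta_pos": [0,0,0],"yaw": 0}]' --claw 0.52

```text
time: 21.45
eef_pos: [0.5281, -0.2475, 0.1263]
orientation: [3.142, 0.0, 3.006]
wrist_force: [-0.3, 0.1, -0.1]
finger_gap: 0.481
grip_force: 0.0
```

Run:
```python
from tip import *
tip("pics/w17.png")
print(robot.read_state()["finger_gap"])
m=robot.camera_model("wrist");g=cv2.imread("pics/w17.png",0)
L=cv2.createLineSegmentDetector().detect(g)[0][:,0]
def pt(p,z=.003):
    o,d=ray(m,p);N=Rp(P[3])[:,2];t=(N@(np.array(P[:3])-o)+z)/(N@d);return pan(o+t*d)
for s in L:
    n=np.hypot(s[2]-s[0],s[3]-s[1])
    if n>12 and s[[1,3]].max()<245 and s[[0,2]].min()>285 and s[[0,2]].max()<385: print(s.round(1),pt(s[:2]),pt(s[2:]))
```

```text
21.45 [ 0.5281 -0.2475  0.1263] pan [ 64.4 -32.1   6.4] F [-0.3  0.1 -0.1]
[(35, np.float64(-16.0)), (36, np.float64(-22.0)), (37, np.float64(-11.0)), (43, np.float64(-7.0)), (51, np.float64(25.0)), (52, np.float64(19.0)), (68, np.float64(-10.0)), (69, np.float64(-11.0)), (109, np.float64(6.0)), (110, np.float64(7.0)), (111, np.float64(7.0)), (112, np.float64(6.0)), (113, np.float64(7.0)), (135, np.float64(-7.0))]
25 49.5 30 60.1 35 70.9 40 81.6 0.47965467042152776
[348.4 130.8 362.2 107. ] [-12.3 -13.1   3. ] [-31.9  -2.7   3. ]
[347.3 158.1 347.3 129.4] [  8.7 -14.5   3. ] [-13.4 -13.9   3. ]
[358.6 117.8 355.3 137. ] [-22.9  -5.6   3. ] [-7.4 -8.5  3. ]
[355.4 137.2 368.6 160.4] [-7.3 -8.5  3. ] [10.3 -0.3  3. ]
[361.4 182.6 345.8 159.3] [26.4 -5.8  3. ] [  9.6 -15.5   3. ]
[369.3 159.5 382.2 166.2] [9.7 0.2 3. ] [14.6  8.5  3. ]
[297.3  96.9 297.4 109.4] [-40.4 -49.4   3. ] [-29.7 -49.1   3. ]
[363.6 107.9 379.1 100.1] [-31.1  -1.7   3. ] [-37.9   9.8   3. ]
[344.2 122.3 329.3 114.6] [-19.2 -15.9   3. ] [-25.5 -26.3   3. ]
[296.5 123.2 297.1 110.6] [-18.3 -49.4   3. ] [-28.7 -49.3   3. ]
[344.   70.6 345.3 106.9] [-64.2 -15.    3. ] [-31.9 -14.8   3. ]
[293.6 205.6 296.3 130.6] [ 42.3 -49.4   3. ] [-12.3 -49.4   3. ]
[297.5  96.9 298.3  70.6] [-40.4 -49.3   3. ] [-64.1 -49.4   3. ]
[366.8 224.8 383.3 230. ] [54.5 -3.7  3. ] [57.8  6.4  3. ]
[299.4  69.1 343.1  69.3] [-65.5 -48.6   3. ] [-65.5 -15.6   3. ]
[361.5 117.8 374.2 114.8] [-22.9  -3.6   3. ] [-25.4   5.5   3. ]
```

After release the blade lies flat: edges at panel y −49.4 and −14.9, parallel, tip at x −65.5, so the heel is at 84.5 mm and flush, with the valve side about 1 mm off. To make sure it was held while flat, I'll close on it once more in place and then let go.

play_rows --targets '[{"delta_pos": [0,0,0.012],"yaw": 0},{"delta_pos": [0,0,0.012],"yaw": 0}]'

```text
time: 21.75
eef_pos: [0.5283, -0.2476, 0.1256]
orientation: [-3.141, 0.001, 3.006]
wrist_force: [-1.0, 0.8, 3.9]
finger_gap: 0.48
grip_force: 1.8
```

play_rows --targets '[{"delta_pos": [0,0,0],"yaw": 0},{"delta_pos": [0,0,0],"yaw": 0},{"delta_pos": [0,0,0],"yaw": 0},{"delta_pos": [0,0,0],"yaw": 0},{"delta_pos": [0,0,0],"yaw": 0},{"delta_pos": [0,0,0],"yaw": 0}]' --claw 1

```text
time: 22.5
eef_pos: [0.5279, -0.2475, 0.1252]
orientation: [3.142, -0.0, 3.006]
wrist_force: [-3.8, -0.9, 4.9]
finger_gap: 0.323
grip_force: 30.7
```

play_rows --targets '[{"delta_pos": [0,0,0],"yaw": 0},{"delta_pos": [0,0,0],"yaw": 0},{"delta_pos": [0,0,0],"yaw": 0},{"delta_pos": [0,0,0],"yaw": 0}]' --claw 0.52

```text
time: 23.0
eef_pos: [0.5282, -0.2473, 0.1253]
orientation: [3.141, 0.0, 3.006]
wrist_force: [-2.7, 3.1, 5.8]
finger_gap: 0.479
grip_force: 3.1
```

```bash
cat > lines.py <<'E'
from tip import *
def lines(n):
    tip(n);print(robot.read_state()["finger_gap"])
    m=robot.camera_model("wrist");g=cv2.imread(n,0)
    def pt(p,z=.003):
        o,d=ray(m,p);N=Rp(P[3])[:,2];t=(N@(np.array(P[:3])-o)+z)/(N@d);return pan(o+t*d)
    for s in cv2.createLineSegmentDetector().detect(g)[0][:,0]:
        l=np.hypot(s[2]-s[0],s[3]-s[1]);a,b=pt(s[:2]),pt(s[2:])
        if l>12 and max(abs(a[0]),abs(b[0]))<90 and -56<min(a[1],b[1]) and max(a[1],b[1])<-8: print(s.round(1),a,b)
E
python3 -c "
from lines import *
lines('pics/w18.png')"
```

```text
23.0 [ 0.5282 -0.2473  0.1253] pan [ 63.9 -32.    5.6] F [-2.7  3.1  5.8]
[(35, np.float64(-20.0)), (36, np.float64(-23.0)), (37, np.float64(-7.0)), (43, np.float64(-7.0)), (51, np.float64(27.0)), (52, np.float64(19.0)), (68, np.float64(-10.0)), (69, np.float64(-11.0)), (108, np.float64(6.0)), (109, np.float64(7.0)), (110, np.float64(6.0)), (135, np.float64(-6.0)), (136, np.float64(-6.0)), (137, np.float64(-6.0))]
25 49.6 30 60.2 35 70.9 40 81.7 0.481095529401209
[347.2 151.9 347.5 136.9] [  4.  -14.4   3. ] [ -7.6 -13.8   3. ]
[282.8 228.1 282.8 246.9] [ 56.4 -55.4   3. ] [ 68.  -54.9   3. ]
[352.4 172.5 347.6 159.9] [ 19.  -11.3   3. ] [  9.9 -14.2   3. ]
[357.4 250.6 357.6 229.4] [ 70.1 -10.    3. ] [57.1 -9.4  3. ]
[296.7 120.6 296.4 103.1] [-20.4 -49.    3. ] [-35.  -49.7   3. ]
[299.7 128.6 312.7 135.2] [-13.9 -46.8   3. ] [ -8.8 -37.7   3. ]
[293.2 205.7 295.8 130.6] [ 42.  -49.5   3. ] [-12.4 -49.5   3. ]
[343.9  70.6 345.1 106.9] [-64.  -14.9   3. ] [-31.9 -14.9   3. ]
[296.9  98.1 297.7  70.6] [-39.3 -49.5   3. ] [-63.9 -49.6   3. ]
[299.4  68.8 341.9  69.2] [-65.6 -48.4   3. ] [-65.4 -16.5   3. ]
[291.  271.9 292.9 211.8] [ 82.6 -49.4   3. ] [ 46.  -49.5   3. ]
[346.  164.4 348.9 271.9] [ 13.2 -15.4   3. ] [ 82.5 -15.5   3. ]
```

play_rows --targets '[{"delta_pos": [0,0,-0.1],"yaw": 0},{"delta_pos": [0,0,-0.4],"yaw": 0},{"delta_pos": [0,0,-1],"yaw": 0},{"delta_pos": [0,0,-1],"yaw": 0}]'

```text
time: 23.55
eef_pos: [0.5299, -0.2483, 0.209]
orientation: [-3.139, 0.007, 3.006]
wrist_force: [-0.4, 0.7, -0.7]
finger_gap: 0.481
grip_force: 0.0
```

```bash
python3 -c "
from lines import *
lines('pics/w19.png')
print(marks('wrist','valve'))"
```

```text
23.55 [ 0.5299 -0.2483  0.209 ] pan [111.3 -32.3  71.8] F [-0.4  0.7 -0.7]
[(49, np.float64(-12.0)), (50, np.float64(-19.0)), (51, np.float64(-13.0)), (56, np.float64(-7.0)), (57, np.float64(-6.0)), (63, np.float64(21.0)), (64, np.float64(19.0)), (76, np.float64(-11.0)), (77, np.float64(-11.0)), (89, np.float64(6.0)), (90, np.float64(7.0)), (125, np.float64(-6.0)), (127, np.float64(-7.0))]
25 48.8 30 59.4 35 70.1 40 80.9 0.4830259259791353
[340.4 143.2 341.5 119.3] [  8.2 -14.3   3. ] [-17.6 -12.8   3. ]
[300.8 223.  301.5 199.3] [ 84.4 -49.2   3. ] [ 63.3 -49.1   3. ]
[305.3 117.5 324.5 126.5] [-19.4 -47.5   3. ] [ -9.6 -29.    3. ]
[338.3  96.5 316.3  86.9] [-43.7 -15.4   3. ] [-55.1 -37.2   3. ]
[304.2 114.4 304.4  85.6] [-22.9 -48.6   3. ] [-56.5 -49.2   3. ]
[339.7  99.4 338.7 113.2] [-40.3 -14.2   3. ] [-24.4 -15.3   3. ]
[339.2  78.1 338.9  94.4] [-65.9 -14.2   3. ] [-46.2 -14.8   3. ]
[301.8 194.4 303.8 120.6] [ 58.8 -48.9   3. ] [-16.  -48.8   3. ]
[305.6  76.8 338.1  76.8] [-67.4 -48.1   3. ] [-67.5 -15.2   3. ]
[327.6 162.2 337.9 141.8] [ 27.7 -26.3   3. ] [  6.7 -16.6   3. ]
[339.7 148.1 340.8 210.6] [ 13.4 -15.1   3. ] [ 73.4 -15.2   3. ]
[310.1 192.8 319.9 175.2] [ 57.3 -41.7   3. ] [ 40.5 -33.3   3. ]
[([366.6, 138.4], 0.7)]
```

```bash
python3 -c "
from cell import robot
print(robot.finish_job())"
```

```text
the job is handed in; nothing more can be done
None
```

The square is on the panel and the job is handed in, with no verdict returned: measured blade flat, stock flush (heel at 84.5 mm), blade side about 1 mm from the valve on its freer side, gripper clear. On first laying, the held blade was 2–4° short of flat (the limit is 3.4°) and it dropped flat on release, so I gripped it again lying flat before letting go.

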